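# Clamp the sample cups and start the measurement

## Task

Stand every sample cup in the carrier nest of its lid's colour and clamp it there by turning that nest's clamp screw clockwise fully home with the orange driver: seat the driver upright and centred in the slot before the first turn, and turn the screws with nothing else. Put the driver back upright in its stand, then press the white wake key, the yellow shutter key and the green start key all the way down, one at a time in that order, and leave the other things on the bench alone.

Things in the scene. Friction and masses are not known exactly. Their poses are not given: they have to be found in the camera images.
- cup_red_mid (a point): centre (half-way up) of the loose white sample cup with the red lid: a closed upright cylinder 40 mm diameter, 36 mm high, 60 g. Its z axis points up. Absent in some runs.
- cup_blue_mid (a point): centre (half-way up) of the loose white sample cup with the blue lid: a closed upright cylinder 40 mm diameter, 36 mm high, 60 g. Its z axis points up. Absent in some runs.
- cup_yellow_mid (a point): centre (half-way up) of the loose white sample cup with the yellow lid: a closed upright cylinder 40 mm diameter, 36 mm high, 60 g. Its z axis points up. Absent in some runs.
- nest_red (a point): centre of the floor of the red nest on the fixed sample carrier (aluminium plate 150 x 340 x 12 mm thick; this point is on its top face, 12 mm above the bench). Marked by a red disc, bounded by four pins 7 mm high that leave 2.5 mm clearance round the cup; the pins stand at the diagonals of this frame. The point's x axis points away from this nest's clamp screw (which stands 58 mm off in -x), y along the row of nests (105 mm apart).
- nest_blue (a point): centre of the floor of the blue nest on the fixed sample carrier (aluminium plate 150 x 340 x 12 mm thick; this point is on its top face, 12 mm above the bench). Marked by a blue disc, bounded by four pins 7 mm high that leave 2.5 mm clearance round the cup; the pins stand at the diagonals of this frame. The point's x axis points away from this nest's clamp screw (which stands 58 mm off in -x), y along the row of nests (105 mm apart).
- nest_yellow (a point): centre of the floor of the yellow nest on the fixed sample carrier (aluminium plate 150 x 340 x 12 mm thick; this point is on its top face, 12 mm above the bench). Marked by a yellow disc, bounded by four pins 7 mm high that leave 2.5 mm clearance round the cup; the pins stand at the diagonals of this frame. The point's x axis points away from this nest's clamp screw (which stands 58 mm off in -x), y along the row of nests (105 mm apart).
- slot_red (a point): centre of the floor of the screwdriver slot in the brass head of the red clamp screw. z (up) is the screw's axis; the slot runs along x, 22 mm long, 6 mm wide, 8 mm deep, open at the top. x points along the steel clamp finger, a bar 16 mm wide, 5 mm thick, reaching from 10 mm behind to 68 mm ahead of the axis, its underside 7 mm below this point. The floor is 59 mm above the bench when the screw is open, and 2.5 mm lower when home.
- slot_blue (a point): centre of the floor of the screwdriver slot in the brass head of the blue clamp screw. z (up) is the screw's axis; the slot runs along x, 22 mm long, 6 mm wide, 8 mm deep, open at the top. x points along the steel clamp finger, a bar 16 mm wide, 5 mm thick, reaching from 10 mm behind to 68 mm ahead of the axis, its underside 7 mm below this point. The floor is 59 mm above the bench when the screw is open, and 2.5 mm lower when home.
- slot_yellow (a point): centre of the floor of the screwdriver slot in the brass head of the yellow clamp screw. z (up) is the screw's axis; the slot runs along x, 22 mm long, 6 mm wide, 8 mm deep, open at the top. x points along the steel clamp finger, a bar 16 mm wide, 5 mm thick, reaching from 10 mm behind to 68 mm ahead of the axis, its underside 7 mm below this point. The floor is 59 mm above the bench when the screw is open, and 2.5 mm lower when home.
- clamp_red (a joint): turn of the red clamp screw in rad: about 0 to 0.2 at the start = open (finger swung aside, about 115 to 126 degrees anticlockwise of its nest); grows clockwise seen from above; 2.2 = home against its stop, finger over the nest centre, 1.5 mm above the cup's lid. It sinks 2.5 mm over the full turn, stays where it is left, and takes about 0.05 N m.
- clamp_blue (a joint): turn of the blue clamp screw in rad: about 0 to 0.2 at the start = open (finger swung aside, about 115 to 126 degrees anticlockwise of its nest); grows clockwise seen from above; 2.2 = home against its stop, finger over the nest centre, 1.5 mm above the cup's lid. It sinks 2.5 mm over the full turn, stays where it is left, and takes about 0.05 N m.
- clamp_yellow (a joint): turn of the yellow clamp screw in rad: about 0 to 0.2 at the start = open (finger swung aside, about 115 to 126 degrees anticlockwise of its nest); grows clockwise seen from above; 2.2 = home against its stop, finger over the nest centre, 1.5 mm above the cup's lid. It sinks 2.5 mm over the full turn, stays where it is left, and takes about 0.05 N m.
- driver_mid (a point): centre of the orange handle of the loose stubby slot driver. The handle is 26 x 26 mm square, 60 mm high (30 mm above and below this point), sides along x and y. z is the driver's axis, up. Directly below the handle is a black collar 40 mm diameter, 6 mm thick, then a 14 mm round shank and the blade: 18 mm wide along x, 3 mm thick along y, its last 12 mm bare, tip 76 mm below this point. 140 g. It starts upright in its stand, hanging by the collar, at any yaw.
- stand_top (a point): centre of the mouth of the fixed grey driver stand: a block 50 x 50 mm, 45 mm high (foot 64 x 64 mm) with a square bore 30 x 30 mm, sides along x and y; the top face is at this height (45 mm above the bench). With the driver parked the collar rests on it and driver_mid is 36 mm above it.
- key_wake_top (a point): top centre of the white wake key, 28 mm diameter in a black housing, about 48 mm above the bench on a fixed white console (90 x 190 mm, 30 mm high); keys are 55 mm apart in an order that varies.
- key_wake (a joint): how far the white wake key is pressed, 0 to 0.006 m; spring return, fully down takes 5 N.
- key_shutter_top (a point): top centre of the yellow shutter key, 28 mm diameter in a black housing, about 48 mm above the bench on a fixed white console (90 x 190 mm, 30 mm high); keys are 55 mm apart in an order that varies.
- key_shutter (a joint): how far the yellow shutter key is pressed, 0 to 0.006 m; spring return, fully down takes 5 N.
- key_start_top (a point): top centre of the green start key, 28 mm diameter in a black housing, about 48 mm above the bench on a fixed white console (90 x 190 mm, 30 mm high); keys are 55 mm apart in an order that varies.
- key_start (a joint): how far the green start key is pressed, 0 to 0.006 m; spring return, fully down takes 5 N.
- amber_bottle: bystander to leave alone: amber reagent bottle, 64 dia x 140 high mm; origin at the centre of its underside.
- wash_bottle: bystander to leave alone: white bottle with red cap, 66 dia x 160 high mm; origin at the centre of its underside.
- vial: bystander to leave alone: small jar, 34 dia x 50 high mm; origin at the centre of its underside.
- tape_roll: bystander to leave alone: blue ring lying flat, 70 dia x 18 high mm; origin at the centre of its underside.
Things that resemble listed ones, but are neither listed nor needed, are in the scene too. Leave any brown or purple look-alike of the part that bears cup_yellow_mid alone.

How it is judged:
On the way, in this order (a step that is already met when the one before it is completed fails the run):
1. the driver stands square on the axis of an open clamp screw, in its slot, before the first turn ((((horizontal distance between driver_mid and slot_red below 0.008 m and z of driver_mid in the frame of slot_red below 0.083 m and angle between the z axis of driver_mid and the z axis of slot_red, either way round below 0.12 rad) and value of joint clamp_red below 0.4 rad) or ((horizontal distance between driver_mid and slot_blue below 0.008 m and z of driver_mid in the frame of slot_blue below 0.083 m and angle between the z axis of driver_mid and the z axis of slot_blue, either way round below 0.12 rad) and value of joint clamp_blue below 0.4 rad) or ((horizontal distance between driver_mid and slot_yellow below 0.008 m and z of driver_mid in the frame of slot_yellow below 0.083 m and angle between the z axis of driver_mid and the z axis of slot_yellow, either way round below 0.12 rad) and value of joint clamp_yellow below 0.4 rad))), for 0.1 s.
2. every cup stands in its nest under its clamp finger, the screw turned home (horizontal distance between cup_red_mid and nest_red below 0.006 m and z of cup_red_mid in the frame of nest_red below 0.022 m and angle between each of cup_red_mid, cup_blue_mid, cup_yellow_mid's own z axis and vertical below 0.12 rad and y of cup_red_mid in the frame of slot_red between -0.012 and 0.012 m and x of cup_red_mid in the frame of slot_red above 0.03 m and horizontal distance between cup_blue_mid and nest_blue below 0.006 m and z of cup_blue_mid in the frame of nest_blue below 0.022 m and y of cup_blue_mid in the frame of slot_blue between -0.012 and 0.012 m and x of cup_blue_mid in the frame of slot_blue above 0.03 m and horizontal distance between cup_yellow_mid and nest_yellow below 0.006 m and z of cup_yellow_mid in the frame of nest_yellow below 0.022 m and y of cup_yellow_mid in the frame of slot_yellow between -0.012 and 0.012 m and x of cup_yellow_mid in the frame of slot_yellow above 0.03 m), for 0.2 s.
3. the driver is back in its stand and let go (horizontal distance between driver_mid and stand_top below 0.012 m and z of driver_mid in the frame of stand_top below 0.042 m and angle between driver_mid's own z axis and vertical below 0.17 rad and contact force between driver and the fingers below 0.1 N), for 0.2 s.
4. the wake key is pressed, alone (value of joint key_wake above 0.004 m and value of joint each of key_shutter, key_start below 0.002 m), for 0.05 s.
5. the shutter key is pressed, alone (value of joint each of key_wake, key_start below 0.002 m and value of joint key_shutter above 0.004 m), for 0.05 s.
6. the start key is pressed, alone (value of joint each of key_wake, key_shutter below 0.002 m and value of joint key_start above 0.004 m), for 0.05 s.
At the end, for the whole second after the job is handed in: Every cup present upright on its own nest's floor (within 6 mm, tilt under 0.12 rad), its clamp pad point within 12 mm of the cup's axis; driver released in its stand (within 12 mm, 6 mm in height, tilt under 0.17 rad); all keys up; cups and driver at rest (all of step 2 and all of step 3 and value of joint each of key_wake, key_shutter, key_start below 0.0015 m and linear speed of each of cup_red, cup_blue, cup_yellow, driver below 0.02 m/s); the robot touches nothing.
It fails at once if a clamp screw is turned otherwise than by the driver sitting square in its slot (handle centre within 8 mm of the screw's axis, tip within 7 mm of the slot's floor, axes within 0.12 rad) ((velocity of joint clamp_red above 0.25 rad/s and not (horizontal distance between driver_mid and slot_red below 0.008 m and z of driver_mid in the frame of slot_red below 0.083 m and angle between the z axis of driver_mid and the z axis of slot_red, either way round below 0.12 rad)) or (velocity of joint clamp_blue above 0.25 rad/s and not (horizontal distance between driver_mid and slot_blue below 0.008 m and z of driver_mid in the frame of slot_blue below 0.083 m and angle between the z axis of driver_mid and the z axis of slot_blue, either way round below 0.12 rad)) or (velocity of joint clamp_yellow above 0.25 rad/s and not (horizontal distance between driver_mid and slot_yellow below 0.008 m and z of driver_mid in the frame of slot_yellow below 0.083 m and angle between the z axis of driver_mid and the z axis of slot_yellow, either way round below 0.12 rad))).
It fails at once if the start key is pressed while a cup is not clamped (value of joint key_start above 0.004 m and (y of cup_red_mid in the frame of slot_red below -0.02 m or y of cup_blue_mid in the frame of slot_blue below -0.02 m or y of cup_yellow_mid in the frame of slot_yellow below -0.02 m)).
It fails at once if a bystander is moved more than 4 cm or tipped over (distance of any of amber_bottle, wash_bottle, vial, tape_roll from where it was at the start of the episode above 0.04 m or angle between any of amber_bottle, wash_bottle, vial, tape_roll's own z axis and vertical above 0.5 rad).
Of cup_red, cup_blue, cup_yellow only 2 to 3 are there at a start; the rules pass over those that are not, and their reading is None.
At some moment in a run one of cup_red, cup_blue, cup_yellow may be knocked a few centimetres aside while the robot is not near it.
It also fails if it takes over 210 s, if anything falls off the work surface, if the arm or the gripper's body presses on something with over 40 N, if the wrist force passes 120 N, or if a joint passes its speed limit or range.

## Robot

A 6-joint arm with a two-finger parallel gripper is mounted at the origin on the work surface. World frame = base frame: x ahead of the robot, y to its left, z up, the work surface at z = 0. Lengths are in m, angles in rad, forces in N, time in s.
With the tool pointing down it reaches from about 0.375 to 0.975 m from the base axis. Payload 3.8 kg.
Tool frame: the origin (TCP) lies midway between the tips of the shut fingers; the grasp point (between the pads) lies 19 mm behind it; z points along the fingers, y is the line along which they close (so a half turn about z gives the same grasp; the last joint's range is limited). The gripper opens to 85 mm and grips with 20 to 120 N. Pads are 22 mm wide; open, the fingers measure 114 mm over their backs; the gripper's body (76 mm by 85 mm) begins 54 mm behind the grasp point. The pads swing forward as they close: fully open they stand 13 mm farther back than shut.
Start: joints at [1.249, 0.264, 1.604, -0, 1.274, -0.037], TCP at [0.19, 0.648, 0.231] pointing down, gripper open.
Joint ranges: [-2.63, 2.63], [-0.94, 2.18], [0.31, 2.57], [-1.31, 4.45], [0, 2.66], [-2.55, 2.55]. Speed limits (rad/s): [2.57, 2.57, 3.14, 3.14, 3.14, 3.14].

## Interface

Orientations are given as a rotation vector (axis times angle).
In Python, from workcell import bot gives the robot as it stands.
- The arm moves only by the tool jog_arm, never from a script. Its argument "motion" is a list of rows, each a list of 5 numbers: the opening, from -1 (shut) to 1 (fully open), then the shift along the tool's x, y, z in mm, then the turn about the tool's z in degrees. In form: [[claw, x, y, z, twist], ...]. A call has 1 to 10 rows; each row shifts and turns the commanded pose from where the row before left it, along the tool's axes as they then stand; what a row does not reach is not made up. A row lasts 1/12 s, in which the tool goes at most 41.7 mm and 7.16 degrees, less where a joint would pass 70% of its speed; a pose out of reach is approached as far as the arm can. A call with a gripper value outside its range is refused whole. The fingers move at their own pace and stop on an object; "force" is the grip in N (left out, the last holds). Time passes only in rows, so rows that do not move let the fingers close. It gives the time, the measured TCP pose, the force, the opening and the grip force at its end, in the units of the state.
- bot.read_state(): the state, without advancing time (a new reading comes with each control period).
- bot.read_camera(name): name is "scene" or "top" or "wrist"; returns (picture, depth): 400x640x3 uint8, red, green, blue; 400x640 float32, m along the optical axis (not along the pixel's ray), 0 where there is no reading.
- bot.get_calibration(name): a dict with "vfov" (degrees; the focal length in pixels is half the picture's height over the tangent of half this angle, whatever the lens; pixels are square), "cx", "cy" (the principal point, pixels), "rvec" (rotation vector, rad) and "tvec" (3), from world to camera coordinates, as OpenCV has them; the wrist camera has in their place "tool_from_camera" (4x4, takes a point from camera to tool coordinates, whose origin is the TCP and whose axes are the flange's). Camera axes: x right, y down, z forward; pixel columns grow to the right and rows downward; lengths in m; the calibration is good to about 2 mm. A picture is of the moment at which its call begins: read the wrist's pose just before it. get_calibration takes no time and is no camera call.
- bot.finish_job(): hands the job in; it is judged then, once.
The state is a dict: "time": time; "q": joint angles; "joint_vel": joint speeds; "joint_torque": joint torques, N m; "tool_pos": TCP position; "tcp_rot": TCP orientation; "wrist_force": force on the tool from outside, world axes, zero at the start; "torque": the same for the moment, N m; "width": opening from 0.0 (shut) to 1.0 (fully open); "grip_force": force on a finger pad.
Only numpy, scipy, OpenCV 4.12 (cv2) and the standard library are available. Lean on these libraries where they do the work, as an engineer would, in place of code of your own. Each camera call takes 0.05 s, during which the arm holds its last target. There are 200 camera calls.

## Working session

There is one attempt and no reset: what is moved stays moved. The work goes in short steps, Python scripts to look and compute and a tool call to move; the robot and the scene stay as the last step left them, time stands still between calls to the robot, and variables do not carry over. Pictures are saved under pics/ and viewed, at most 14 in all, crops included, and the job is handed in when it is done.

Besides the shell and the picture viewer there is one more tool, called after ">>>" as name([rows], argument=value, ...), one row to a line, values as JSON. jog_arm: Moves the arm, as the interface text tells. Its arguments: {"type":"object","properties":{"motion":{"type":"array"},"force":{"type":"number"}},"required":["motion"]}

```bash
ls; mkdir -p pics
cat > h.py <<'E'
import numpy as np, cv2
from workcell import bot
from scipy.spatial.transform import Rotation as R
def cam(name):
    c=bot.get_calibration(name); s=bot.read_state(); im,d=bot.read_camera(name)
    f=200/np.tan(np.radians(c["vfov"])/2)
    if name=="wrist":
        T=np.eye(4);T[:3,:3]=R.from_rotvec(s["tcp_rot"]).as_matrix();T[:3,3]=s["tool_pos"]
        M=T@np.array(c["tool_from_camera"])
    else:
        M=np.eye(4);M[:3,:3]=R.from_rotvec(c["rvec"]).as_matrix();M[:3,3]=c["tvec"];M=np.linalg.inv(M)
    return im,d,f,c["cx"],c["cy"],M
def cloud(v):
    im,d,f,cx,cy,M=v
    u,w=np.meshgrid(np.arange(640),np.arange(400))
    P=np.stack([(u-cx)/f*d,(w-cy)/f*d,d],-1)@M[:3,:3].T+M[:3,3]
    P[d<=0]=np.nan
    return P
def save(im,n): cv2.imwrite("pics/"+n,cv2.cvtColor(im,cv2.COLOR_RGB2BGR))
E
python3 - <<'E'
from h import *
for n in("top","scene"):
    v=cam(n); save(v[0],n+"1.png"); np.savez(n+"1.npz",im=v[0],P=cloud(v)); print(n,v[2:5],v[5][:3].round(3).tolist(), (v[1]>0).mean(), bot.get_calibration(n).keys())
print(bot.read_state())
c=bot.get_calibration("wrist");print(c)
E
```

```text
pics
top (np.float64(462.6394189464315), 318.2383631993437, 204.1344705945146) [[0.026, -0.995, 0.094, 0.437], [-1.0, -0.027, -0.004, 0.005], [0.007, -0.094, -0.996, 1.19]] 0.9962109375 dict_keys(['vfov', 'cx', 'cy', 'rvec', 'tvec'])
scene (np.float64(386.8048092211125), 314.7733646697702, 207.8592077472195) [[-0.208, 0.67, -0.713, 1.18], [0.978, 0.139, -0.154, 0.146], [-0.004, -0.729, -0.684, 0.664]] 0.99592578125 dict_keys(['vfov', 'cx', 'cy', 'rvec', 'tvec'])
{'time': 0.1, 'q': array([ 1.24911855e+00,  2.64695112e-01,  1.60525382e+00,  2.00764662e-05,
        1.27368389e+00, -3.69017596e-02]), 'joint_vel': array([ 0.00135   , -0.00163751, -0.00366122, -0.00011327, -0.00125929,
        0.00072323]), 'joint_torque': array([-3.37859490e-05, -5.16705465e+01, -3.68592417e+01, -9.61930141e-05,
        6.43259555e-03, -1.45937611e-05]), 'tool_pos': array([0.1894233 , 0.64718681, 0.23006601]), 'tcp_rot': array([-0.44576975, -3.10941785,  0.00314756]), 'wrist_force': array([-0.70622489,  0.40900041, -1.37137756]), 'torque': array([0.0309475 , 0.05690913, 0.00716551]), 'grip_force': 0.0, 'width': 0.9968717282516277}
{'vfov': 60.73421200250622, 'cx': 325.5630736070085, 'cy': 198.4227703852901, 'tool_from_camera': array([[ 5.67746267e-04, -9.65765750e-01, -2.59415100e-01,
         6.66127701e-02],
       [ 9.99999658e-01,  7.04275647e-04, -4.33356525e-04,
        -9.10270127e-04],
       [ 6.01220627e-04, -2.59414765e-01,  9.65765820e-01,
        -1.42057908e-01],
       [ 0.00000000e+00,  0.00000000e+00,  0.00000000e+00,
         1.00000000e+00]])}
```

```bash
ls pics
```

```text
scene1.png
top1.png
```

View pics/top1.png

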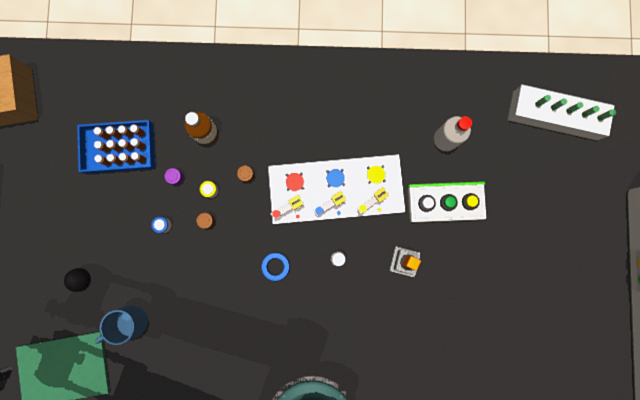

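View pics/scene1.png

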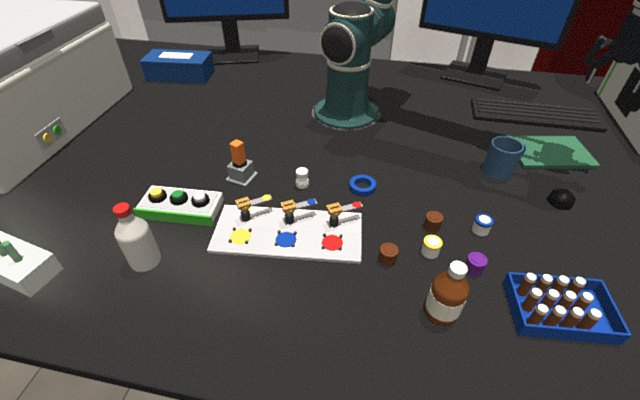

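Top view: yellow-lid cup at (208,189), blue-lid cup at (160,225), and no red cup. Look-alikes to leave alone are brown at (245,173) and (205,220), and purple at (172,176). The jar is the vial at (338,259). Nests are R (295,181), B (336,178) and Y (376,174). The driver is at (412,263) in the stand at (405,261). Keys are white (428,203), green (450,202) and yellow (471,201).

```bash
cat > m1.py <<'E'
from h import *
for n,pts in (("top",dict(cupY=(208,189),cupB=(160,225),br1=(245,173),br2=(205,220),pur=(172,176),nR=(295,181),nB=(336,178),nY=(376,174),drv=(413,263),wake=(428,202),start=(450,202),shut=(471,201),vial=(338,259),hdR=(296,202),hdB=(338,199),hdY=(381,194))),
 ("scene",dict(cupY=(432,241),cupB=(484,219),nR=(332,242),nB=(286,239),nY=(241,236),drv=(237,145),wake=(200,197),start=(179,195),shut=(157,193)))):
    z=np.load(n+"1.npz");P=z["P"]
    for k,(u,v) in pts.items():
        p=P[v-3:v+4,u-3:u+4].reshape(-1,3); print(n,k,np.nanmedian(p,0).round(4),np.nanmax(p[:,2]).round(3))
# blob-based lid centroids
z=np.load("top1.npz");im=z["im"];P=z["P"];hsv=cv2.cvtColor(im,cv2.COLOR_RGB2HSV)
for k,(u,v,h0,h1,zr,r) in dict(cupY=(208,189,20,35,(.02,.06),11),cupB=(160,225,100,125,(.02,.06),11),nR=(295,181,0,8,(.0,.025),14),nB=(336,178,100,125,(0,.025),14),nY=(376,174,22,35,(0,.025),14),drv=(413,263,8,20,(.08,.2),14),wake=(428,202,0,180,(.043,.06),7),start=(450,202,45,80,(.043,.06),10),shut=(471,201,22,35,(.043,.06),10)).items():
    yy,xx=np.mgrid[v-r:v+r+1,u-r:u+r+1]
    m=(hsv[yy,xx,0]>=h0)&(hsv[yy,xx,0]<=h1)&((hsv[yy,xx,1]>100)|(k=="wake"))&(hsv[yy,xx,2]>50)
    q=P[yy,xx][m]; q=q[(q[:,2]>zr[0])&(q[:,2]<zr[1])]
    print(k,len(q),q.mean(0).round(4),(q.min(0)).round(3),q.max(0).round(3))
E
python3 m1.py
```

```text
top cupY [0.5768 0.2775 0.0373] 0.04
top cupB [0.4835 0.392  0.0362] 0.041
top br1 [0.62   0.1863 0.0371] 0.041
top br2 [0.4991 0.2808 0.0374] 0.044
top pur [0.607  0.369  0.0368] 0.042
top nR [0.6064 0.0611 0.0132] 0.016
top nB [ 0.6173 -0.0439  0.0131] 0.018
top nY [ 0.6305 -0.1466  0.0128] 0.017
top drv [ 0.408  -0.223   0.1105] 0.115
top wake [ 0.5574 -0.2716  0.0517] 0.057
top start [ 0.5587 -0.3264  0.0517] 0.056
top shut [ 0.5626 -0.3781  0.0515] 0.059
top vial [ 0.4113 -0.0518  0.0495] 0.055
top hdR [0.5478 0.0547 0.0651] 0.072
top hdB [ 0.5577 -0.0479  0.0648] 0.072
top hdY [ 0.5731 -0.1534  0.0652] 0.07
scene cupY [0.5782 0.2748 0.0376] 0.04
scene cupB [0.485  0.3915 0.0379] 0.04
scene nR [0.6046 0.0604 0.014 ] 0.017
scene nB [ 0.6166 -0.0429  0.014 ] 0.016
scene nY [ 0.6285 -0.1462  0.0139] 0.016
scene drv [ 0.4146 -0.2199  0.1109] 0.114
scene wake [ 0.5612 -0.2687  0.0516] 0.056
scene start [ 0.5629 -0.3211  0.0517] 0.054
scene shut [ 0.5678 -0.3771  0.0515] 0.055
cupY 106 [0.5759 0.2767 0.0361] [0.558 0.259 0.021] [0.595 0.298 0.042]
cupB 105 [0.4839 0.3924 0.0361] [0.466 0.375 0.028] [0.504 0.414 0.044]
nR 257 [0.6056 0.0627 0.0131] [0.583 0.04  0.006] [0.628 0.085 0.02 ]
nB 253 [ 0.6179 -0.0412  0.013 ] [ 0.596 -0.062  0.006] [ 0.641 -0.018  0.021]
nY 255 [ 0.6303 -0.1456  0.0129] [ 0.609 -0.168  0.006] [ 0.652 -0.123  0.019]
drv 60 [ 0.4089 -0.2198  0.1036] [ 0.392 -0.24   0.082] [ 0.424 -0.207  0.116]
wake 129 [ 0.556  -0.2715  0.0496] [ 0.54  -0.291  0.043] [ 0.576 -0.256  0.057]
start 107 [ 0.5595 -0.3261  0.051 ] [ 0.546 -0.341  0.043] [ 0.575 -0.313  0.058]
shut 108 [ 0.5628 -0.3809  0.0507] [ 0.55  -0.398  0.044] [ 0.579 -0.368  0.059]
```

```bash
cat >> h.py <<'E'
def go(x,y,z,phi=None,half=None):
    """print tool-frame shift (mm) and twist (deg) to target; phi = world angle of tool y axis, mod 180"""
    s=bot.read_state(); M=R.from_rotvec(s["tcp_rot"]).as_matrix()
    d=M.T@(np.array([x,y,z])-s["tool_pos"])*1e3
    cur=np.degrees(np.arctan2(M[1,1],M[0,1])); tw=None
    if phi is not None:
        tw=(cur-phi+90)%180-90   # + twist = clockwise from above
    print("pos",s["tool_pos"].round(4),"yphi",cur.round(1),"tilt",np.degrees(np.arccos(-M[2,2])).round(2),"q6",s["q"][5].round(3),"t",round(s["time"],1),"\n shift",d.round(1),"twist",None if tw is None else (round(tw,1),round(tw+180,1),round(tw-180,1)))
E
python3 -c "
from h import *
go(0.484,0.392,0.15,90)"
```

```text
pos [0.1894 0.6472 0.2301] yphi 73.7 tilt 0.12 q6 -0.037 t 0.1 
 shift [-354.4 -162.    80.4] twist (np.float64(-16.3), np.float64(163.7), np.float64(-196.3))
```

>>> jog_arm([
  [1,-35,-16,8,0],
  [1,-35,-16,8,0],
  [1,-35,-16,8,0],
  [1,-35,-16,8,0],
  [1,-35,-16,8,0],
  [1,-35,-16,8,0],
  [1,-35,-16,8,0],
  [1,-35,-16,8,0],
  [1,-35,-16,8,0],
  [1,-35,-16,8,0],
])

```text
time: 0.93
tool_pos: [0.4814, 0.3942, 0.1505]
tcp_rot: [-0.446, -3.109, 0.001]
wrist_force: [0.6, 0.3, -0.1]
width: 1.001
grip_force: 0.0
```

>>> jog_arm([
  [0.6,0,0,0,-7],
  [0.6,0,0,0,-7],
  [0.6,0,0,0,-2],
  [0.6,0,0,0,0],
])

```text
time: 1.27
tool_pos: [0.4806, 0.3952, 0.1505]
tcp_rot: [-0.009, -3.14, 0.001]
wrist_force: [0.4, 0.4, -0.4]
width: 0.802
grip_force: 0.0
```

```bash
cat > look.py <<'E'
import sys
from h import *
# usage: look.py name color x y z0 z1 : centroid of coloured lid near x,y
n=sys.argv[1]; v=cam("wrist"); save(v[0],n+".png"); P=cloud(v); np.savez(n+".npz",im=v[0],P=P)
hsv=cv2.cvtColor(v[0],cv2.COLOR_RGB2HSV)
HR=dict(yellow=(20,36),blue=(98,125),orange=(5,20),red=(0,8),green=(45,85))
c,x,y,z0,z1=sys.argv[2],*map(float,sys.argv[3:7])
m=(hsv[...,0]>=HR[c][0])&(hsv[...,0]<=HR[c][1])&(hsv[...,1]>100)&(hsv[...,2]>50)&(np.hypot(P[...,0]-x,P[...,1]-y)<.05)&(P[...,2]>z0)&(P[...,2]<z1)
k,l,st,ce=cv2.connectedComponentsWithStats(m.astype(np.uint8))
for i in range(1,k):
    if st[i,4]>60:
        q=P[l==i]; lo,hi=np.percentile(q,1,0),np.percentile(q,99,0)
        pts=q[:,:2].astype(np.float32)*1000; (cx,cy),r=cv2.minEnclosingCircle(pts)
        print(st[i,4],"px",ce[i].round(0),"mean",q.mean(0).round(4),"mid",((lo+hi)/2).round(4),"ext",(hi-lo).round(4),"circ",round(cx,1),round(cy,1),round(r,1))
E
python3 look.py b1 blue 0.484 0.392 0.02 0.06; python3 -c "
from h import *
go(0.484,0.392,0.02,90)"
```

```text
883 px [323. 193.] mean [0.4786 0.3922 0.0353] mid [0.4815 0.3928 0.0348] ext [0.0376 0.0381 0.0041] circ 481.8 392.8 19.8
pos [0.4805 0.3954 0.1507] yphi 89.6 tilt 0.06 q6 -0.915 t 1.3 
 shift [ -3.7  -3.3 130.7] twist (np.float64(-0.4), np.float64(179.6), np.float64(-180.4))
```

```bash
python3 -c "
from h import *
im=cv2.imread('pics/b1.png');cv2.imwrite('pics/b1c.png',im[60:330,120:520])
go(0.4818,0.3928,0.008,90)"
```

```text
pos [0.4805 0.3954 0.1507] yphi 89.6 tilt 0.06 q6 -0.915 t 1.3 
 shift [ -1.5  -2.5 142.7] twist (np.float64(-0.4), np.float64(179.6), np.float64(-180.4))
```

View pics/b1c.png

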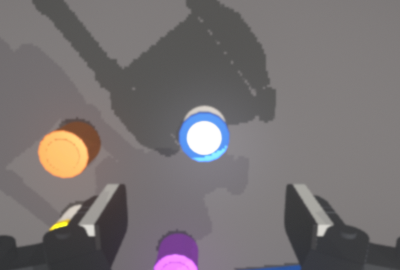

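The close crop shows the white cup with the blue lid at crop (204,138), between the fingers. The brown look-alike is at (65,153) and the purple one at (175,260). Descending on the blue cup.

>>> jog_arm([
  [0.6,-1.5,-2.5,30,0],
  [0.6,0,0,35,0],
  [0.6,0,0,35,0],
  [0.6,0,0,30,0],
  [0.6,0,0,12,0],
  [0.6,0,0,0,0],
  [-1,0,0,0,0],
  [-1,0,0,0,0],
  [-1,0,0,0,0],
  [-1,0,0,0,0],
], force=30)

```text
time: 2.15
tool_pos: [0.484, 0.3949, 0.0121]
tcp_rot: [0.009, 3.138, 0.005]
wrist_force: [0.0, 0.1, 4.3]
width: 0.451
grip_force: 30.6
```

>>> jog_arm([
  [-1,0,0,0,0],
  [-1,0,0,0,0],
  [-1,0,0,-30,0],
  [-1,0,0,-35,0],
  [-1,0,0,-35,0],
])

```text
time: 2.57
tool_pos: [0.481, 0.3926, 0.1095]
tcp_rot: [-0.009, -3.139, 0.003]
wrist_force: [1.1, 0.8, -1.3]
width: 0.454
grip_force: 30.6
```

```bash
python3 -c "
from h import *
# nests row angle
a=np.degrees(np.arctan2(.0627+.1456,.6056-.6303));print(a)
go(0.618,-0.042,0.11,a)"
```

```text
96.76249688828993
pos [0.481  0.3926 0.1095] yphi 89.7 tilt 0.16 q6 -0.921 t 2.6 
 shift [-139.4 -433.8   -0. ] twist (np.float64(-7.1), np.float64(172.9), np.float64(-187.1))
```

>>> jog_arm([
  [-1,-11,-31,-14,0],
  [-1,-11,-31,-14,0],
  [-1,-11,-31,-14,0],
  [-1,-11,-31,-14,0],
  [-1,-11,-31,-14,0],
  [-1,-11,-31,-14,0],
  [-1,-11,-31,-14,0],
  [-1,-11,-31,-14,0],
  [-1,-11,-31,-14,0],
  [-1,-11,-31,-14,0],
])

```text
time: 3.4
tool_pos: [0.5903, 0.0811, 0.2505]
tcp_rot: [0.009, 3.141, 0.0]
wrist_force: [0.5, 0.6, -1.0]
width: 0.453
grip_force: 30.6
```

>>> jog_arm([
  [-1,-10,-34,0,0],
  [-1,-10,-35,0,0],
  [-1,-10,-35,0,0],
  [-1,0,-20,0,-4],
  [-1,0,0,0,-3],
  [-1,0,0,0,0],
  [-1,0,0,0,0],
])

```text
time: 3.98
tool_pos: [0.6194, -0.0416, 0.2494]
tcp_rot: [0.179, -3.136, -0.001]
wrist_force: [-0.1, -0.5, 0.2]
width: 0.458
grip_force: 30.6
```

```bash
cat > nest.py <<'E'
import sys
from h import *
n=sys.argv[1]; v=cam("wrist"); save(v[0],n+".png"); P=cloud(v); np.savez(n+".npz",im=v[0],P=P)
hsv=cv2.cvtColor(v[0],cv2.COLOR_RGB2HSV)
for c,h0,h1,x,y in (("R",0,9,.6056,.0627),("B",98,125,.6179,-.0412),("Y",20,36,.6303,-.1456)):
    m=((hsv[...,0]>=h0)&(hsv[...,0]<=h1)|((c=="R")&(hsv[...,0]>172)))&(hsv[...,1]>110)&(hsv[...,2]>60)&(np.hypot(P[...,0]-x,P[...,1]-y)<.035)&(P[...,2]<.03)
    k,l,st,ce=cv2.connectedComponentsWithStats(m.astype(np.uint8)); i=1+st[1:,4].argmax(); q=P[l==i]
    (cx,cy),r=cv2.minEnclosingCircle(q[:,:2].astype(np.float32)*1000)
    print(c,st[i,4],"px",ce[i].round(),"mean",q.mean(0).round(4),"circ",round(cx,1),round(cy,1),round(r,1))
E
python3 nest.py n1; python3 -c "
from h import *
go(0.618,-0.042,0.11,96.8)"
```

```text
R 1335 px [418. 163.] mean [0.602  0.0602 0.012 ] circ 602.4 59.7 23.8
B 967 px [328. 165.] mean [ 0.6156 -0.0401  0.012 ] circ 614.7 -44.3 22.8
Y 1354 px [230. 164.] mean [ 0.6265 -0.1486  0.0121] circ 626.6 -148.1 24.5
pos [ 0.6195 -0.041   0.2494] yphi 96.6 tilt 0.02 q6 -1.793 t 4.0 
 shift [  1.6  -0.8 139.4] twist (np.float64(-0.2), np.float64(179.8), np.float64(-180.2))
```

View pics/n1.png

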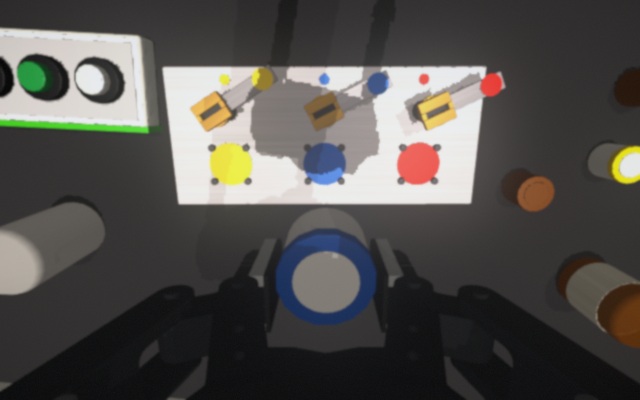

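The view shows nests Y (231,163), B (325,163) and R (418,163), with the blue cup held in the fingers at (326,278). The fingers of all three clamps are swung aside. I'll take a closer look with the arm offset.

>>> jog_arm([
  [-1,-20,0,40,0],
  [-1,-20,0,35,0],
  [-1,0,0,35,0],
  [-1,0,0,0,0],
  [-1,0,0,0,0],
])

```text
time: 4.45
tool_pos: [0.6554, -0.0356, 0.1392]
tcp_rot: [0.184, -3.129, -0.002]
wrist_force: [0.8, 0.7, -0.8]
width: 0.453
grip_force: 30.6
```

```bash
cat > lid.py <<'E'
import sys
from h import *
def lid(n,c):
    z=np.load(n+".npz");P=z["P"];hsv=cv2.cvtColor(z["im"],cv2.COLOR_RGB2HSV);s=bot.read_state();t=s["tool_pos"]
    h0,h1=dict(B=(98,125),Y=(20,36))[c]
    m=(hsv[...,0]>=h0)&(hsv[...,0]<=h1)&(hsv[...,1]>100)&(np.linalg.norm(P-t,axis=-1)<.06)
    k,l,st,ce=cv2.connectedComponentsWithStats(m.astype(np.uint8)); i=1+st[1:,4].argmax()
    cn=max(cv2.findContours((l==i).astype(np.uint8),0,1)[0],key=cv2.contourArea)
    q=P[l==i];zl=np.nanmedian(q[:,2]);q=q[abs(q[:,2]-zl)<.003]
    (cx,cy),r=cv2.minEnclosingCircle(q[:,:2].astype(np.float32)*1000)
    print("lid",cx.__round__(1),cy.__round__(1),r.__round__(1),"z",zl.round(4),"tcp",t.round(4))
lid(sys.argv[1],sys.argv[2])
E
python3 lid.py n1 B; python3 nest.py n2;python3 lid.py n2 B
```

```text
R 2850 px [455. 142.] mean [0.6025 0.0601 0.012 ] circ 602.9 59.8 24.1
B 2660 px [321. 142.] mean [ 0.6152 -0.0444  0.012 ] circ 615.4 -44.4 23.1
Y 2899 px [186. 141.] mean [ 0.627  -0.149   0.0121] circ 627.1 -148.5 24.6
lid 653.6 -36.2 20.5 z 0.1623 tcp [ 0.6576 -0.036   0.1422]Traceback (most recent call last):
  File "lid.py", line 12, in <module>
    lid(sys.argv[1],sys.argv[2])
    ~~~^^^^^^^^^^^^^^^^^^^^^^^^^
  File "lid.py", line 7, in lid
    k,l,st,ce=cv2.connectedComponentsWithStats(m.astype(np.uint8)); i=1+st[1:,4].argmax()
                                                                        ~~~~~~~~~~~~~~~^^
ValueError: attempt to get argmax of an empty sequence
```

```bash
sed -i 's/^lid(sys.*/if __name__=="__main__": lid(sys.argv[1],sys.argv[2])/' lid.py; for i in 3 4 5; do python3 nest.py n$i | grep -v Y; python3 lid.py n$i B; done
```

```text
R 2808 px [455. 138.] mean [0.6023 0.0601 0.012 ] circ 602.9 60.0 24.0
B 2573 px [322. 138.] mean [ 0.6154 -0.0445  0.0121] circ 615.3 -44.3 23.0
lid 656.1 -36.5 20.4 z 0.1654 tcp [ 0.659  -0.0363  0.1442]
R 2802 px [456. 135.] mean [0.6022 0.06   0.0121] circ 602.5 59.9 24.2
B 2594 px [323. 135.] mean [ 0.6151 -0.0445  0.0121] circ 615.2 -44.3 23.0
lid 657.4 -37.1 20.4 z 0.1674 tcp [ 0.6597 -0.0366  0.1453]
R 2790 px [456. 133.] mean [0.6019 0.0599 0.012 ] circ 602.0 59.6 24.4
B 2561 px [323. 134.] mean [ 0.615  -0.0444  0.012 ] circ 615.1 -44.3 23.1
lid 657.8 -37.3 20.2 z 0.1685 tcp [ 0.66   -0.0368  0.1457]
```

```bash
python3 -c "
from h import *
go(0.6172,-0.0437,0.06,96.7)"
```

```text
pos [ 0.66   -0.0368  0.1457] yphi 96.7 tilt 0.32 q6 -1.781 t 4.7 
 shift [43.7 -1.8 85.5] twist (np.float64(-0.0), np.float64(180.0), np.float64(-180.0))
```

>>> jog_arm([
  [-1,15,-0.6,28,0],
  [-1,15,-0.6,28,0],
  [-1,13.7,-0.6,29.5,0],
  [-1,0,0,0,0],
  [-1,0,0,0,0],
  [-1,0,0,0,0],
  [-1,0,0,0,0],
])

```text
time: 5.23
tool_pos: [0.6187, -0.044, 0.0604]
tcp_rot: [-0.183, 3.129, -0.002]
wrist_force: [0.6, 0.3, -1.4]
width: 0.455
grip_force: 30.6
```

```bash
python3 -c "
from h import *
go(0.6172,-0.0437,0.026,96.7)"
```

```text
pos [ 0.6187 -0.044   0.0604] yphi 96.7 tilt 0.41 q6 -1.799 t 5.2 
 shift [ 1.7  0.5 34.4] twist (np.float64(-0.0), np.float64(180.0), np.float64(-180.0))
```

>>> jog_arm([
  [-1,1.2,0.3,15,0],
  [-1,0,0,10,0],
  [-1,0,0,5,0],
  [-1,0,0,3,0],
  [-1,0,0,0,0],
  [-1,0,0,0,0],
  [-1,0,0,0,0],
])

```text
time: 5.82
tool_pos: [0.6144, -0.0436, 0.0241]
tcp_rot: [-0.183, 3.135, -0.0]
wrist_force: [-0.4, 0.2, 0.7]
width: 0.458
grip_force: 30.7
```

```bash
python3 -c "
from h import *
go(0.6172,-0.0437,0.026,96.7);print(bot.read_state()['wrist_force'])"
```

```text
pos [ 0.6144 -0.0436  0.0241] yphi 96.7 tilt 0.07 q6 -1.799 t 5.8 
 shift [-2.8 -0.4 -1.9] twist (np.float64(-0.0), np.float64(180.0), np.float64(-180.0))
[-0.44138943  0.16555082  0.66026473]
```

>>> jog_arm([
  [-1,0,0,0,0],
  [-1,0,0,0,0],
  [-1,0,0,0,0],
])

```text
time: 6.07
tool_pos: [0.6144, -0.0436, 0.0241]
tcp_rot: [-0.183, 3.135, -0.0]
wrist_force: [0.7, -0.1, 2.1]
width: 0.455
grip_force: 30.7
```

>>> jog_arm([
  [-1,-2,0,-1,0],
  [-1,0,0,0,0],
  [-1,0,0,0,0],
  [0.4,0,0,0,0],
  [0.4,0,0,0,0],
  [0.4,0,0,0,0],
  [0.4,0,0,0,0],
  [0.4,0,0,0,0],
])

```text
time: 6.73
tool_pos: [0.6156, -0.0433, 0.0245]
tcp_rot: [-0.183, 3.136, -0.0]
wrist_force: [-0.0, -0.4, 0.5]
width: 0.699
grip_force: 0.0
```

>>> jog_arm([
  [0.4,0,0,-20,0],
  [0.4,0,0,-35,0],
  [0.4,0,0,-35,0],
  [0.6,0,0,-35,0],
  [0.6,0,0,0,0],
  [0.6,0,0,0,0],
  [0.6,0,0,0,0],
])

```text
time: 7.32
tool_pos: [0.6153, -0.0433, 0.1494]
tcp_rot: [-0.183, 3.136, 0.0]
wrist_force: [-0.6, -0.3, -0.8]
width: 0.798
grip_force: 0.0
```

```bash
python3 look.py bb1 blue 0.616 -0.044 0.0 0.07
python3 - <<'E'
from h import *
z=np.load("bb1.npz");P=z["P"]
m=(P[...,2]>.04)&(P[...,2]<.055)&(np.hypot(P[...,0]-.616,P[...,1]+.044)<.035)
q=P[m];(a,b),r=cv2.minEnclosingCircle(q[:,:2].astype(np.float32)*1000);print(a,b,r,np.median(q[:,2]),np.percentile(q[:,2],[5,95]))
go(.576,.277,.16,90)
E
```

```text
1110 px [326. 189.] mean [ 0.6086 -0.0444  0.04  ] mid [ 0.6109 -0.0443  0.0299] ext [0.0378 0.0433 0.038 ] circ 613.7 -44.2 22.8
613.125 -44.09178161621094 19.95233154296875 0.04760799137764872 [0.04614249 0.04883307]
pos [ 0.6145 -0.0432  0.1481] yphi 96.7 tilt 0.13 q6 -1.798 t 7.4 
 shift [  1.  322.5 -11.7] twist (np.float64(6.7), np.float64(186.7), np.float64(-173.3))
```

The blue cup sits level in its nest, lid z 0.0476. Next the yellow cup.

>>> jog_arm([
  [0.6,0,36,-1,0],
  [0.6,0,36,-1,0],
  [0.6,0,36,-1,0],
  [0.6,0,36,-1,0],
  [0.6,0,36,-1,0],
  [0.6,0,36,-1,0],
  [0.6,0,36,-1,0],
  [0.6,0,36,-1,0],
  [0.6,0,34,0,0],
  [0.6,0,0,0,7],
])

```text
time: 8.2
tool_pos: [0.5756, 0.2819, 0.1549]
tcp_rot: [-0.003, -3.138, -0.002]
wrist_force: [0.6, -0.8, -0.3]
width: 0.803
grip_force: 0.0
```

>>> jog_arm([
  [0.6,0,0,0,0],
  [0.6,0,0,0,0],
  [0.6,0,0,0,0],
  [0.6,0,0,0,0],
])

```text
time: 8.53
tool_pos: [0.5779, 0.2751, 0.1566]
tcp_rot: [-0.008, -3.14, 0.001]
wrist_force: [0.0, 0.6, -0.5]
width: 0.801
grip_force: 0.0
```

```bash
python3 look.py y1 yellow 0.576 0.277 0.02 0.06
python3 - <<'E'
from h import *
z=np.load("y1.npz");P=z["P"]
m=(P[...,2]>.03)&(P[...,2]<.043)&(np.hypot(P[...,0]-.576,P[...,1]-.277)<.035)
q=P[m];(a,b),r=cv2.minEnclosingCircle(q[:,:2].astype(np.float32)*1000);print(a,b,r,np.median(q[:,2]))
go(a/1e3+.002,b/1e3,.008,90)
E
```

```text
1099 px [328. 188.] mean [0.5732 0.2765 0.0351] mid [0.5745 0.2767 0.0331] ext [0.0378 0.0373 0.0078] circ 574.8 276.6 19.9
574.8372802734375 276.6165466308594 19.858110427856445 0.035656665935345055
pos [0.5781 0.2751 0.1569] yphi 89.7 tilt 0.06 q6 -1.16 t 8.6 
 shift [  1.2   1.6 148.9] twist (np.float64(-0.3), np.float64(179.7), np.float64(-180.3))
```

>>> jog_arm([
  [0.6,1,1.5,36,0],
  [0.6,0,0,36,0],
  [0.6,0,0,36,0],
  [0.6,0,0,25,0],
  [0.6,0,0,13,0],
  [0.6,0,0,0,0],
  [0.6,0,0,0,0],
  [0.6,0,0,0,0],
])

```text
time: 9.25
tool_pos: [0.5791, 0.2784, 0.0137]
tcp_rot: [0.009, 3.138, 0.002]
wrist_force: [-0.2, 0.4, 0.0]
width: 0.798
grip_force: 0.0
```

>>> jog_arm([
  [-1,0,0,0,0],
  [-1,0,0,0,0],
  [-1,0,0,0,0],
  [-1,0,0,0,0],
  [-1,0,0,0,0],
  [-1,0,0,0,0],
], force=30)

```text
time: 9.75
tool_pos: [0.5789, 0.2787, 0.014]
tcp_rot: [0.008, 3.138, 0.002]
wrist_force: [0.2, 0.2, 6.7]
width: 0.454
grip_force: 30.5
```

>>> jog_arm([
  [-1,0,0,-30,0],
  [-1,0,0,-35,0],
  [-1,0,0,-35,0],
  [-1,0,0,-35,0],
  [-1,0,0,0,0],
])

```text
time: 10.17
tool_pos: [0.5823, 0.2804, 0.1565]
tcp_rot: [0.008, 3.127, 0.01]
wrist_force: [1.5, 0.8, 0.3]
width: 0.457
grip_force: 30.5
```

```bash
python3 -c "
from h import *
go(0.669,-0.1385,0.145,96.7)"
```

```text
pos [0.5823 0.2804 0.1565] yphi 89.7 tilt 0.88 q6 -1.155 t 10.2 
 shift [ -88.7 -418.5   10.2] twist (np.float64(-7.0), np.float64(173.0), np.float64(-187.0))
```

>>> jog_arm([
  [-1,-8,-38,0,0],
  [-1,-8,-38,0,0],
  [-1,-8,-38,0,0],
  [-1,-8,-38,0,0],
  [-1,-8,-38,0,0],
  [-1,-8,-38,0,0],
  [-1,-8,-38,0,0],
  [-1,-8,-38,0,0],
  [-1,-8,-38,0,0],
  [-1,-8,-38,0,0],
])

```text
time: 11.0
tool_pos: [0.6551, -0.1043, 0.1468]
tcp_rot: [0.009, 3.141, -0.0]
wrist_force: [1.2, 0.8, -0.9]
width: 0.456
grip_force: 30.6
```

>>> jog_arm([
  [-1,-9,-38,0,0],
  [-1,0,0,5,-7],
  [-1,0,0,5,0],
  [-1,0,0,0,0],
  [-1,0,0,0,0],
  [-1,0,0,0,0],
  [-1,0,0,0,0],
])

```text
time: 11.58
tool_pos: [0.6639, -0.1391, 0.1368]
tcp_rot: [-0.184, 3.136, 0.0]
wrist_force: [0.7, -0.9, -1.2]
width: 0.455
grip_force: 30.6
```

```bash
python3 nest.py n6|grep -v R; python3 lid.py n6 Y;  python3 -c "
from h import *
go(0.629,-0.1485,0.06,96.7)"
```

```text
B 318 px [435. 156.] mean [ 0.6244 -0.0581  0.0121] circ 619.7 -51.0 21.3
Y 2939 px [320. 145.] mean [ 0.6264 -0.1487  0.0121] circ 626.9 -148.6 23.8
lid 660.7 -140.0 20.6 z 0.1581 tcp [ 0.664  -0.1393  0.1369]
pos [ 0.664  -0.1393  0.1369] yphi 96.7 tilt 0.03 q6 -1.932 t 11.6 
 shift [35.8 -5.1 76.9] twist (np.float64(0.0), np.float64(180.0), np.float64(-180.0))
```

>>> jog_arm([
  [-1,12,-1.5,25,0],
  [-1,12,-1.5,25,0],
  [-1,11,-1.6,27,0],
  [-1,0,0,0,0],
  [-1,0,0,0,0],
  [-1,0,0,0,0],
  [-1,0,0,0,0],
  [-1,0,0,0,0],
])

```text
time: 12.3
tool_pos: [0.6322, -0.1494, 0.0622]
tcp_rot: [-0.183, 3.132, -0.002]
wrist_force: [-0.4, -0.4, -0.8]
width: 0.456
grip_force: 30.6
```

```bash
python3 -c "
from h import *
go(0.6297,-0.148,0.027,96.7)"
```

```text
pos [ 0.6322 -0.1494  0.0622] yphi 96.7 tilt 0.28 q6 -1.958 t 12.3 
 shift [ 2.5  1.8 35.2] twist (np.float64(0.0), np.float64(180.0), np.float64(-180.0))
```

>>> jog_arm([
  [-1,0,0,15,0],
  [-1,0,0,12,0],
  [-1,0,0,5,0],
  [-1,0,0,0,0],
  [-1,0,0,0,0],
  [-1,0,0,0,0],
  [-1,0,0,0,0],
  [-1,0,0,0,0],
])

```text
time: 12.97
tool_pos: [0.6298, -0.1492, 0.0278]
tcp_rot: [-0.183, 3.136, -0.0]
wrist_force: [0.6, 0.7, 0.3]
width: 0.457
grip_force: 30.7
```

```bash
python3 -c "
from h import *
go(0.6297,-0.148,0.027,96.7)"
```

```text
pos [ 0.6298 -0.1492  0.0278] yphi 96.7 tilt 0.02 q6 -1.959 t 13.0 
 shift [-0.   1.2  0.8] twist (np.float64(-0.0), np.float64(180.0), np.float64(-180.0))
```

>>> jog_arm([
  [-1,0,1,1.5,0],
  [-1,0,0,0,0],
  [-1,0,0,0,0],
  [-1,0,0,0,0],
])

```text
time: 13.3
tool_pos: [0.6295, -0.1481, 0.0261]
tcp_rot: [-0.183, 3.136, 0.0]
wrist_force: [-1.0, 0.2, -1.1]
width: 0.456
grip_force: 30.7
```

>>> jog_arm([
  [0.4,0,0,0,0],
  [0.4,0,0,0,0],
  [0.4,0,0,0,0],
  [0.4,0,0,0,0],
  [0.4,0,0,-20,0],
  [0.4,0,0,-35,0],
  [0.4,0,0,-35,0],
  [0.4,0,0,-35,0],
  [0.4,0,0,0,0],
  [0.4,0,0,0,0],
])

```text
time: 14.13
tool_pos: [0.632, -0.1489, 0.1551]
tcp_rot: [-0.183, 3.129, -0.004]
wrist_force: [0.2, -0.2, 0.3]
width: 0.703
grip_force: 0.0
```

```bash
cat > seat.py <<'E'
import sys
from h import *
n,x,y=sys.argv[1],float(sys.argv[2]),float(sys.argv[3])
v=cam("wrist"); save(v[0],n+".png"); P=cloud(v); np.savez(n+".npz",im=v[0],P=P)
m=(P[...,2]>.04)&(P[...,2]<.056)&(np.hypot(P[...,0]-x,P[...,1]-y)<.035)
q=P[m];(a,b),r=cv2.minEnclosingCircle(q[:,:2].astype(np.float32)*1000);print(round(a,1),round(b,1),round(r,1),np.percentile(q[:,2],[5,50,95]).round(4))
E
python3 seat.py ys .627 -.1487; python3 -c "
from h import *
go(0.411,-0.221,0.22,90)"
```

```text
625.7 -149.1 20.0 [0.0462 0.0477 0.0489]
pos [ 0.6302 -0.1484  0.1523] yphi 96.7 tilt 0.14 q6 -1.957 t 14.2 
 shift [226.  -46.7 -68.2] twist (np.float64(6.7), np.float64(186.7), np.float64(-173.3))
```

The yellow cup is also seated, lid z 0.0477 and level. Next I'll measure the two slots from close above.

```bash
python3 -c "
from h import *
go(0.571,-0.154,0.177,96.7)"
```

```text
pos [ 0.6302 -0.1484  0.1523] yphi 96.7 tilt 0.14 q6 -1.957 t 14.2 
 shift [ 59.4   1.3 -24.8] twist (np.float64(-0.0), np.float64(180.0), np.float64(-180.0))
```

>>> jog_arm([
  [0.6,20,0.5,-10,0],
  [0.6,20,0.5,-10,0],
  [0.6,19,0.3,-5,0],
  [0.6,0,0,0,0],
  [0.6,0,0,0,0],
  [0.6,0,0,0,0],
  [0.6,0,0,0,0],
  [0.6,0,0,0,0],
  [0.6,0,0,0,0],
])

```text
time: 14.93
tool_pos: [0.5711, -0.1536, 0.1753]
tcp_rot: [0.184, -3.135, -0.001]
wrist_force: [-0.9, -0.1, -0.6]
width: 0.806
grip_force: 0.0
```

```bash
cat > slot.py <<'E'
import sys
from h import *
n,x,y=sys.argv[1],float(sys.argv[2]),float(sys.argv[3])
v=cam("wrist"); save(v[0],n+".png"); P=cloud(v); np.savez(n+".npz",im=v[0],P=P)
hsv=cv2.cvtColor(v[0],cv2.COLOR_RGB2HSV)
near=np.hypot(P[...,0]-x,P[...,1]-y)<.03
top=near&(P[...,2]>.061)&(P[...,2]<.075)
q=P[top]; print("top",len(q),"z",np.percentile(q[:,2],[5,50,95]).round(4))
g=(top).astype(np.uint8)
cn=max(cv2.findContours(g,0,1)[0],key=cv2.contourArea).reshape(-1,2)
W=P[cn[:,1],cn[:,0],:2].astype(np.float32)*1000
(c,wh,a)=cv2.minAreaRect(W); print("head rect",np.round(c,1),np.round(wh,1),round(a,1),"circ",cv2.minEnclosingCircle(W))
# slot: dark pixels inside head hull, projected on head-top plane
im,d,f,cx,cy,M=v
hull=np.zeros(g.shape,np.uint8); cv2.fillConvexPoly(hull,cv2.convexHull(cn),1); hull=cv2.erode(hull,np.ones((3,3)))
m=(hull>0)&(hsv[...,2]<90)
k,l,st,ce=cv2.connectedComponentsWithStats(m.astype(np.uint8)); i=1+st[1:,4].argmax()
vv,uu=np.nonzero(l==i); r=np.stack([(uu-cx)/f,(vv-cy)/f,np.ones(len(uu))],-1)@M[:3,:3].T
S=M[:3,3]+r*((.067-M[2,3])/r[:,2])[:,None]
(c,wh,a)=cv2.minAreaRect(S[:,:2].astype(np.float32)*1000)
mu=S[:,:2].mean(0); w,V=np.linalg.eigh(np.cov((S[:,:2]).T)); e=V[:,1]
print("slot px",len(uu),ce[i].round(1),"mean",mu.round(4),"rect",np.round(c,1),np.round(wh,1),"dir",np.degrees(np.arctan2(e[1],e[0])).round(1)%180,"zmin",np.nanmin(P[l==i][:,2]).round(4))
E
python3 slot.py sy .571 -.154; python3 -c "
from h import *
im=cv2.imread('pics/sy.png');cv2.imwrite('pics/syc.png',cv2.resize(im[60:260,200:440],None,fx=2.5,fy=2.5))
go(.559,-.0495,.177,96.7)"
```

```text
top 1170 z [0.0637 0.0662 0.0674]
head rect [ 569.1 -155.4] [26.3 30. ] 38.1 circ ((569.0858154296875, -155.3972930908203), 19.274763107299805)
slot px 137 [324.8 193.8] mean [ 0.5678 -0.155 ] rect [ 568.1 -155.3] [ 4.4 19.5] dir 128.0 zmin 0.0568
pos [ 0.5711 -0.1536  0.1755] yphi 96.7 tilt 0.04 q6 -1.993 t 15.0 
 shift [ -0.2 104.8  -1.5] twist (np.float64(-0.0), np.float64(180.0), np.float64(-180.0))
```

View pics/syc.png

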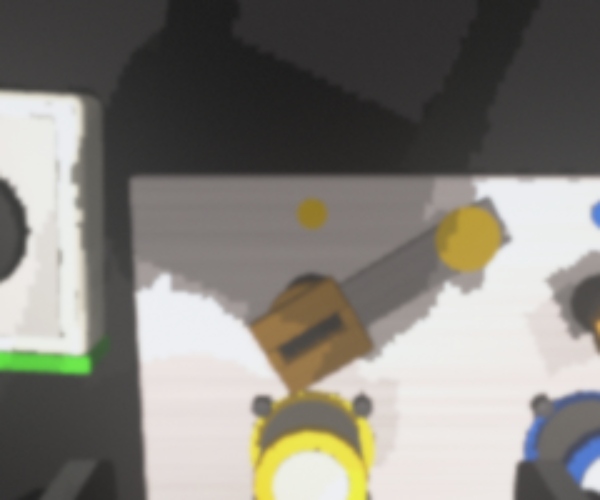

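The crop shows the yellow screw's brass head with the slot at crop (312,337). Its finger is swung aside to the upper right, and the yellow cup is seated between its pins below. Now the blue screw.

>>> jog_arm([
  [0.6,0,35,0,0],
  [0.6,0,35,0,0],
  [0.6,0,35,0,0],
  [0.6,0,0,0,0],
  [0.6,0,0,0,0],
  [0.6,0,0,0,0],
  [0.6,0,0,0,0],
  [0.6,0,0,0,0],
  [0.6,0,0,0,0],
])

```text
time: 15.73
tool_pos: [0.5587, -0.0505, 0.176]
tcp_rot: [-0.181, 3.136, -0.0]
wrist_force: [0.3, -0.5, -1.1]
width: 0.798
grip_force: 0.0
```

```bash
python3 slot.py sb .558 -.0505; python3 -c "
from h import *
go(.410,-.221,.22,96.7)"
```

```text
top 1162 z [0.0638 0.0661 0.0672]
head rect [556.8 -51.2] [26.2 30. ] 33.1 circ ((556.692626953125, -50.902976989746094), 19.2135066986084)
slot px 144 [325.7 194.1] mean [ 0.5559 -0.0512] rect [556.  -51.3] [ 4.2 19.8] dir 123.6 zmin 0.0568
pos [ 0.5587 -0.0504  0.176 ] yphi 96.6 tilt 0.0 q6 -1.82 t 15.8 
 shift [ 167.3 -152.4  -44. ] twist (np.float64(-0.1), np.float64(179.9), np.float64(-180.1))
```

>>> jog_arm([
  [0.6,0,-15,-30,0],
  [0.6,28,-23,-14,0],
  [0.6,28,-23,0,0],
  [0.6,28,-23,0,0],
  [0.6,28,-23,0,0],
  [0.6,28,-23,0,0],
  [0.6,27,-23,0,0],
  [0.6,0,0,0,0],
  [0.6,0,0,0,0],
  [0.6,0,0,0,0],
])

```text
time: 16.62
tool_pos: [0.4106, -0.2211, 0.2202]
tcp_rot: [-0.18, 3.136, 0.0]
wrist_force: [-0.5, 0.5, -0.3]
width: 0.798
grip_force: 0.0
```

>>> jog_arm([
  [0.6,0,0,0,0],
  [0.6,0,0,0,0],
  [0.6,0,0,0,0],
])

```text
time: 16.87
tool_pos: [0.4112, -0.2201, 0.2199]
tcp_rot: [0.186, -3.136, -0.0]
wrist_force: [-0.1, 0.2, 0.2]
width: 0.807
grip_force: 0.0
```

```bash
cat > drv.py <<'E'
import sys
from h import *
n=sys.argv[1]; v=cam("wrist"); save(v[0],n+".png"); P=cloud(v); np.savez(n+".npz",im=v[0],P=P)
hsv=cv2.cvtColor(v[0],cv2.COLOR_RGB2HSV)
m=(hsv[...,0]>4)&(hsv[...,0]<22)&(hsv[...,1]>120)&(np.hypot(P[...,0]-.41,P[...,1]+.221)<.06)&(P[...,2]>.106)&(P[...,2]<.125)
q=P[m]; print(len(q),"z",np.percentile(q[:,2],[5,50,95]).round(4))
(c,wh,a)=cv2.minAreaRect(q[:,:2].astype(np.float32)*1000); print("handle",np.round(c,1),np.round(wh,1),round(a,1))
m=(P[...,2]>.040)&(P[...,2]<.0475)&(np.hypot(P[...,0]-.41,P[...,1]+.221)<.05)
q=P[m]; (c,wh,a)=cv2.minAreaRect(q[:,:2].astype(np.float32)*1000); print("stand",len(q),np.round(c,1),np.round(wh,1),round(a,1),q[:,2].mean().round(4))
print(bot.read_state()["tool_pos"].round(4))
E
python3 drv.py d1; python3 -c "
import cv2
im=cv2.imread('pics/d1.png');cv2.imwrite('pics/d1c.png',cv2.resize(im[40:340,160:480],None,fx=1.8,fy=1.8))"
```

```text
1141 z [0.1087 0.1103 0.1115]
handle [ 405.1 -226.6] [26.1 26.1] 65.2
stand 1080 [ 405.1 -226.5] [50. 50.] 76.8 0.0443
[ 0.4111 -0.2201  0.2199]
```

View pics/d1c.png

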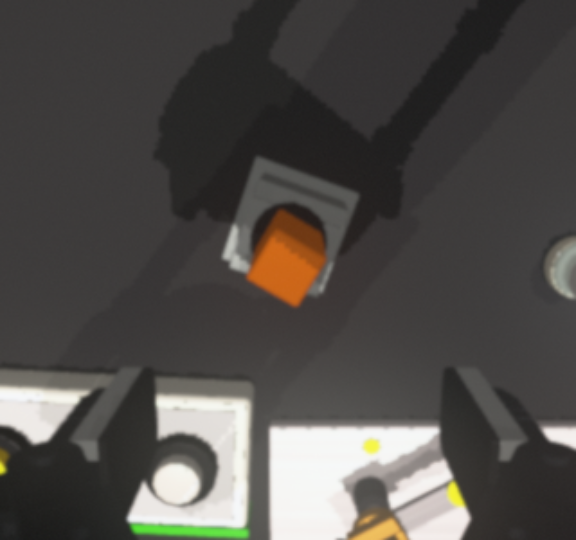

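The handle top is at crop (287,270), measured at (0.405,-0.227,0.110), with its sides at 65°/155°. The stand is a 50 mm square at 77°. Grasping along 65° first.

>>> jog_arm([
  [0.6,2,-6,0,6.5],
  [0.6,0,0,0,6.5],
  [0.6,0,0,0,6.5],
  [0.6,0,0,0,6.5],
  [0.6,0,0,0,5.6],
  [0.6,0,0,0,0],
  [0.6,0,0,0,0],
  [0.6,0,0,0,0],
  [0.6,0,0,0,0],
])

```text
time: 17.67
tool_pos: [0.4093, -0.2268, 0.22]
tcp_rot: [-0.674, -3.068, -0.0]
wrist_force: [-0.2, 0.1, -0.1]
width: 0.804
grip_force: 0.0
```

```bash
python3 -c "
from h import *
go(.407,-.2255,.065,65.2)"
```

```text
pos [ 0.4093 -0.2268  0.22  ] yphi 65.2 tilt 0.01 q6 -1.697 t 17.7 
 shift [  2.7   0.3 155. ] twist (np.float64(0.0), np.float64(180.0), np.float64(-180.0))
```

>>> jog_arm([
  [0.6,2.5,0,30,0],
  [0.6,0,0,38,0],
  [0.6,0,0,38,0],
  [0.6,0,0,30,0],
  [0.6,0,0,19,0],
  [0.6,0,0,0,0],
  [0.6,0,0,0,0],
  [0.6,0,0,0,0],
  [0.6,0,0,0,0],
])

```text
time: 18.42
tool_pos: [0.4086, -0.2271, 0.0672]
tcp_rot: [0.676, 3.064, -0.002]
wrist_force: [-0.2, -0.6, 0.2]
width: 0.802
grip_force: 0.0
```

>>> jog_arm([
  [-1,0,0,0,0],
  [-1,0,0,0,0],
  [-1,0,0,0,0],
  [-1,0,0,0,0],
  [-1,0,0,0,0],
  [-1,0,0,0,0],
], force=30)

```text
time: 18.92
tool_pos: [0.4075, -0.2264, 0.0659]
tcp_rot: [0.677, 3.066, -0.001]
wrist_force: [-0.3, -0.2, 5.1]
width: 0.297
grip_force: 30.3
```

>>> jog_arm([
  [-1,0,0,-20,0],
  [-1,0,0,-30,0],
  [-1,0,0,-30,0],
  [-1,0,0,-20,0],
  [-1,0,0,0,0],
  [-1,0,0,0,0],
  [-1,0,0,0,0],
])

```text
time: 19.5
tool_pos: [0.4059, -0.2253, 0.1635]
tcp_rot: [-0.677, -3.065, -0.001]
wrist_force: [-0.5, -0.3, -1.8]
width: 0.298
grip_force: 29.8
```

Run:
```python
from h import *
v=cam("scene"); save(v[0],"s2.png"); P=cloud(v); np.savez("s2.npz",im=v[0],P=P)
t=bot.read_state()["tool_pos"]; print(t)
im,d,f,cx,cy,M=v
c=M[:3,:3].T@(np.array([t[0],t[1],t[2]-.05])-M[:3,3]); u,w=int(cx+f*c[0]/c[2]),int(cy+f*c[1]/c[2]); print(u,w)
b=cv2.cvtColor(im,cv2.COLOR_RGB2BGR)[max(w-60,0):w+60,u-80:u+80]; cv2.imwrite("pics/s2c.png",cv2.resize(b,None,fx=4,fy=4,interpolation=cv2.INTER_CUBIC))
```

```text
[ 0.40551226 -0.22511063  0.16288347]
236 141
```

View pics/s2c.png

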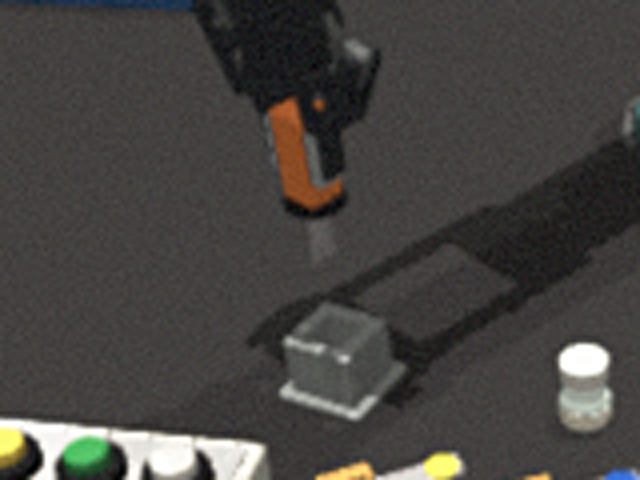

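The driver hangs straight at crop (320,240), but from this angle the blade direction is ambiguous. I'll turn it 40° so the scene camera looks along one pair of handle faces.

>>> jog_arm([
  [-1,0,0,0,7],
  [-1,0,0,0,7],
  [-1,0,0,0,7],
  [-1,0,0,0,7],
  [-1,0,0,0,7],
  [-1,0,0,0,4.6],
  [-1,0,0,0,0],
  [-1,0,0,0,0],
  [-1,0,0,0,0],
  [-1,0,0,0,0],
])

```text
time: 20.38
tool_pos: [0.4065, -0.2257, 0.1643]
tcp_rot: [-1.674, -2.657, 0.0]
wrist_force: [0.0, 0.6, -0.5]
width: 0.301
grip_force: 29.7
```

Run:
```python
from h import *
v=cam("scene"); save(v[0],"s3.png"); P=cloud(v)
t=bot.read_state()["tool_pos"]; go(*t,25.6)
im,d,f,cx,cy,M=v
c=M[:3,:3].T@(np.array([t[0],t[1],t[2]-.05])-M[:3,3]); u,w=int(cx+f*c[0]/c[2]),int(cy+f*c[1]/c[2])
# widths of nearby-in-depth pixels per height
L=np.array([-np.sin(np.radians(25.6)),np.cos(np.radians(25.6))])
m=(np.hypot(P[...,0]-t[0],P[...,1]-t[1])<.03)
for z0 in np.arange(t[2]-.07,t[2]+.01,.005):
    q=P[m&(P[...,2]>z0)&(P[...,2]<z0+.005)]
    if len(q): s=(q[:,:2]-t[:2])@L; print((z0-t[2]).round(3),len(q),s.min().round(4),s.max().round(4))
b=cv2.cvtColor(im,cv2.COLOR_RGB2BGR)[max(w-40,0):w+40,u-50:u+50]; cv2.imwrite("pics/s3c.png",cv2.resize(b,None,fx=5,fy=5,interpolation=cv2.INTER_CUBIC))
```

```text
pos [ 0.4067 -0.2258  0.1646] yphi 25.5 tilt 0.05 q6 -1.006 t 20.4 
 shift [0. 0. 0.] twist (np.float64(-0.1), np.float64(179.9), np.float64(-180.1))
-0.065 1 -0.0063 -0.0063
-0.06 10 -0.0087 0.007
-0.055 11 -0.0079 0.0078
-0.05 9 -0.0074 0.0086
-0.045 11 -0.0066 0.0065
-0.04 10 -0.0057 0.0045
-0.035 5 -0.0053 0.0049
-0.03 5 -0.0048 0.0053
-0.025 2 -0.0044 0.0004
-0.02 31 -0.0196 0.0199
-0.015 53 -0.0191 0.0183
-0.01 19 -0.0094 0.0128
-0.005 11 -0.0114 0.0108
0.0 12 -0.0129 0.0115
0.005 14 -0.01 0.0123
0.01 22 -0.0119 0.0127
```

View pics/s3c.png

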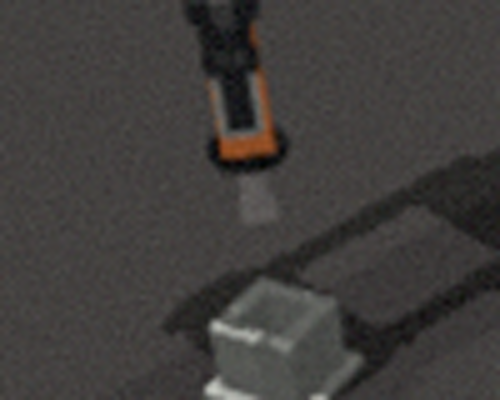

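The blade shows broadside, about 17 mm wide at crop (258,210). So it lies across the tool's y axis, which is the grasp I want. To centre the driver along tool x as well, I'll set it back, squeeze it at 90° and measure the wrist-camera bias.

>>> jog_arm([
  [-1,0,0,30,0],
  [-1,0,0,30,0],
  [-1,0,0,25,0],
  [-1,0,0,10,0],
  [-1,0,0,3,0],
  [-1,0,0,0,0],
  [-1,0,0,0,0],
  [-1,0,0,0,0],
  [-1,0,0,0,0],
])

```text
time: 21.18
tool_pos: [0.4077, -0.2265, 0.0679]
tcp_rot: [1.676, 2.655, -0.0]
wrist_force: [-0.8, 0.9, -2.1]
width: 0.303
grip_force: 29.6
```

>>> jog_arm([
  [0.3,0,0,0,0],
  [0.3,0,0,0,0],
  [0.3,0,0,0,0],
  [0.3,0,0,0,0],
  [0.3,0,0,0,0],
])

```text
time: 21.6
tool_pos: [0.4071, -0.2261, 0.0672]
tcp_rot: [1.677, 2.656, 0.0]
wrist_force: [-0.2, 0.0, 0.1]
width: 0.65
grip_force: 0.0
```

>>> jog_arm([
  [0.5,0,0,0,7],
  [0.5,0,0,0,7],
  [0.5,0,0,0,7],
  [0.5,0,0,0,7],
  [0.5,0,0,0,7],
  [0.5,0,0,0,7],
  [0.5,0,0,0,7],
  [0.5,0,0,0,7],
  [0.5,0,0,0,7],
  [0.5,0,0,0,7],
])

```text
time: 22.43
tool_pos: [0.4069, -0.226, 0.067]
tcp_rot: [2.901, 1.206, -0.0]
wrist_force: [-1.1, 0.1, 0.6]
width: 0.746
grip_force: 0.0
```

>>> jog_arm([
  [0.5,0,0,0,7],
  [0.5,0,0,0,7],
  [0.5,0,0,0,6],
  [0.5,0,0,0,0],
  [0.5,0,0,0,0],
  [0.5,0,0,0,0],
])

```text
time: 22.93
tool_pos: [0.4069, -0.226, 0.067]
tcp_rot: [-3.063, -0.697, 0.0]
wrist_force: [-0.3, -0.5, -0.4]
width: 0.753
grip_force: 0.0
```

```bash
python3 -c "
from h import *
go(.4067,-.2258,.066,-64.5)"
```

```text
pos [ 0.4069 -0.226   0.067 ] yphi -64.4 tilt 0.0 q6 0.563 t 22.9 
 shift [-0.1 -0.2  1. ] twist (np.float64(0.1), np.float64(180.1), np.float64(-179.9))
```

Squeeze gently, release, rise and measure.

>>> jog_arm([
  [-1,0,0,0,0],
  [-1,0,0,0,0],
  [-1,0,0,0,0],
  [-1,0,0,0,0],
  [-1,0,0,0,0],
  [-1,0,0,0,0],
], force=20)

```text
time: 23.43
tool_pos: [0.407, -0.226, 0.0671]
tcp_rot: [3.064, 0.693, 0.0]
wrist_force: [-0.5, 0.8, -0.1]
width: 0.303
grip_force: 22.2
```

>>> jog_arm([
  [0.3,0,0,0,0],
  [0.3,0,0,0,0],
  [0.3,0,0,0,0],
  [0.3,0,0,0,0],
  [0.3,0,0,0,0],
])

```text
time: 23.85
tool_pos: [0.4069, -0.226, 0.067]
tcp_rot: [-3.064, -0.693, 0.0]
wrist_force: [-0.6, 0.2, -0.6]
width: 0.648
grip_force: 0.0
```

>>> jog_arm([
  [0.5,0,0,-33,0],
  [0.5,0,0,-40,0],
  [0.5,0,0,-40,0],
  [0.5,0,0,-40,0],
  [0.5,0,0,0,0],
  [0.5,0,0,0,0],
  [0.5,0,0,0,0],
  [0.5,0,0,0,0],
  [0.5,0,0,0,0],
  [0.5,0,0,0,0],
])

```text
time: 24.68
tool_pos: [0.4059, -0.2254, 0.2182]
tcp_rot: [-3.062, -0.692, 0.004]
wrist_force: [-0.6, 0.6, 1.1]
width: 0.75
grip_force: 0.0
```

```bash
python3 drv.py d2; python3 -c "
from h import *
go(.407,-.2259,.066,25.5)"
```

```text
1137 z [0.1089 0.1104 0.1116]
handle [ 406.1 -226.4] [26.  25.6] 26.4
stand 1076 [ 405.2 -226.7] [50.3 50. ] 77.0 0.0445
[ 0.4061 -0.2255  0.2184]
pos [ 0.4061 -0.2255  0.2184] yphi -64.5 tilt 0.17 q6 0.566 t 24.7 
 shift [  0.9   1.1 152.4] twist (np.float64(90.0), np.float64(270.0), np.float64(-90.0))
```

>>> jog_arm([
  [0.5,0.9,0,0,-7],
  [0.5,0,0,0,-7],
  [0.5,0,0,0,-7],
  [0.5,0,0,0,-7],
  [0.5,0,0,0,-7],
  [0.5,0,0,0,-7],
  [0.5,0,0,0,-7],
  [0.5,0,0,0,-7],
  [0.5,0,0,0,-7],
  [0.5,0,0,0,-7],
])

```text
time: 25.57
tool_pos: [0.4074, -0.2254, 0.2192]
tcp_rot: [-2.105, -2.33, 0.0]
wrist_force: [-0.5, -0.2, 0.1]
width: 0.75
grip_force: 0.0
```

>>> jog_arm([
  [0.5,0,0,0,-7],
  [0.5,0,0,0,-7],
  [0.5,0,0,0,-6],
  [0.5,0,0,0,0],
  [0.5,0,0,0,0],
  [0.5,0,0,0,0],
])

```text
time: 26.07
tool_pos: [0.4076, -0.2255, 0.2196]
tcp_rot: [-1.68, -2.654, -0.0]
wrist_force: [0.2, -0.0, -0.5]
width: 0.75
grip_force: 0.0
```

```bash
python3 -c "
from h import *
go(.4067,-.226,.066,25.5)"
```

```text
pos [ 0.4076 -0.2255  0.2196] yphi 25.3 tilt 0.04 q6 -1.001 t 26.1 
 shift [ -0.2  -0.9 153.6] twist (np.float64(-0.2), np.float64(179.8), np.float64(-180.2))
```

>>> jog_arm([
  [0.5,-0.2,-0.9,30,0],
  [0.5,0,0,38,0],
  [0.5,0,0,38,0],
  [0.5,0,0,30,0],
  [0.5,0,0,17,0],
  [0.5,0,0,0,0],
  [0.5,0,0,0,0],
  [0.5,0,0,0,0],
  [0.5,0,0,0,0],
])

```text
time: 26.82
tool_pos: [0.4087, -0.2272, 0.0691]
tcp_rot: [1.675, 2.653, 0.0]
wrist_force: [0.3, 0.1, -0.5]
width: 0.752
grip_force: 0.0
```

>>> jog_arm([
  [-1,0,0,0,0],
  [-1,0,0,0,0],
  [-1,0,0,0,0],
  [-1,0,0,0,0],
  [-1,0,0,0,0],
  [-1,0,0,0,0],
], force=60)

```text
time: 27.32
tool_pos: [0.4078, -0.2267, 0.0681]
tcp_rot: [1.676, 2.655, -0.0]
wrist_force: [-1.0, 0.9, 6.1]
width: 0.299
grip_force: 59.3
```

>>> jog_arm([
  [-1,0,0,-25,0],
  [-1,0,0,-38,0],
  [-1,0,0,-38,0],
  [-1,0,0,-38,0],
  [-1,0,0,0,-7],
  [-1,0,0,0,-6],
  [-1,0,0,0,0],
  [-1,0,0,0,0],
  [-1,0,0,0,0],
])

```text
time: 28.07
tool_pos: [0.4063, -0.2257, 0.205]
tcp_rot: [-1.368, -2.826, -0.0]
wrist_force: [0.5, -0.0, -0.6]
width: 0.297
grip_force: 59.2
```

```bash
python3 -c "
from h import *
go(.5688,-.1554,.18,38)"
```

```text
pos [ 0.4063 -0.2257  0.205 ] yphi 38.3 tilt 0.12 q6 -1.23 t 28.1 
 shift [-45.7 171.1  24.8] twist (np.float64(0.3), np.float64(180.3), np.float64(-179.7))
```

>>> jog_arm([
  [-1,-9,34,0,0],
  [-1,-9,34,5,0],
  [-1,-9,34,5,0],
  [-1,-9,34,5,0],
  [-1,-9.7,35,5,0],
  [-1,0,0,5,0],
  [-1,0,0,0,0],
  [-1,0,0,0,0],
  [-1,0,0,0,0],
  [-1,0,0,0,0],
])

```text
time: 28.9
tool_pos: [0.5683, -0.1561, 0.1812]
tcp_rot: [-1.367, -2.828, 0.0]
wrist_force: [-0.9, 0.2, -1.2]
width: 0.299
grip_force: 59.8
```

>>> jog_arm([
  [-1,0,0,20,0],
  [-1,0,0,15,0],
  [-1,0,0,5,0],
  [-1,0,0,0,0],
  [-1,0,0,0,0],
  [-1,0,0,0,0],
  [-1,0,0,0,0],
])

```text
time: 29.48
tool_pos: [0.5701, -0.156, 0.1425]
tcp_rot: [1.365, 2.827, 0.001]
wrist_force: [-0.4, 0.3, -1.9]
width: 0.299
grip_force: 59.8
```

```bash
python3 -c "
from h import *
go(.5688,-.1554,.122,38)"
```

```text
pos [ 0.5701 -0.156   0.1425] yphi 38.5 tilt 0.14 q6 -0.981 t 29.5 
 shift [ 1.3 -0.7 20.5] twist (np.float64(0.5), np.float64(180.5), np.float64(-179.5))
```

>>> jog_arm([
  [-1,0.8,-0.6,0,0.5],
  [-1,0,0,0,0],
  [-1,0,0,0,0],
  [-1,0,0,0,0],
  [-1,0,0,0,0],
])

```text
time: 29.9
tool_pos: [0.5683, -0.1552, 0.1411]
tcp_rot: [1.377, 2.823, -0.0]
wrist_force: [-0.1, 0.2, -1.2]
width: 0.3
grip_force: 59.8
```

```bash
python3 -c "
from h import *
v=cam('wrist');save(v[0],'w7.png');P=cloud(v);np.savez('w7.npz',im=v[0],P=P)
im=cv2.imread('pics/w7.png');cv2.imwrite('pics/w7c.png',cv2.resize(im[100:360,180:480],None,fx=2,fy=2))
go(.5688,-.1554,.122,38)"
```

```text
pos [ 0.5684 -0.1552  0.1411] yphi 38.0 tilt 0.0 q6 -0.972 t 29.9 
 shift [-0.4  0.2 19.1] twist (np.float64(-0.0), np.float64(180.0), np.float64(-180.0))
```

View pics/w7c.png

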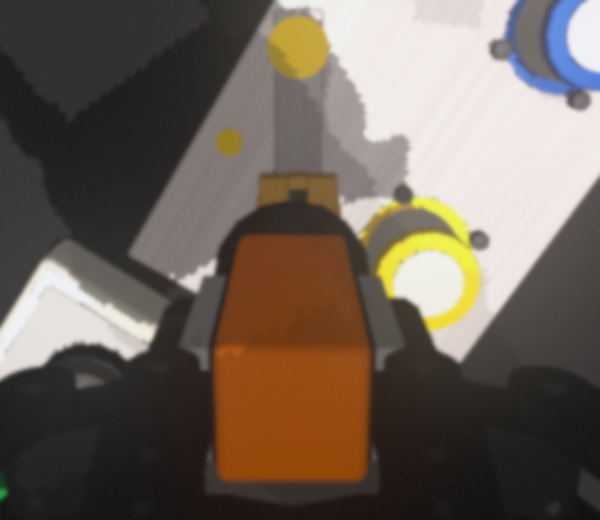

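Driver and clamp line up: the slot end at crop (298,195) sits on the handle's centre line and on the clamp finger. Lowering.

>>> jog_arm([
  [-1,0,0,6,0],
  [-1,0,0,4,0],
  [-1,0,0,3,0],
  [-1,0,0,2,0],
  [-1,0,0,2,0],
  [-1,0,0,1,0],
  [-1,0,0,0,0],
  [-1,0,0,0,0],
  [-1,0,0,0,0],
])

```text
time: 30.7
tool_pos: [0.5686, -0.1549, 0.1227]
tcp_rot: [1.378, 2.823, 0.001]
wrist_force: [3.1, 2.7, -4.3]
width: 0.295
grip_force: 59.7
```

>>> jog_arm([
  [-1,0,0.7,0.5,0],
  [-1,0,0,0,0],
  [-1,0,0,0,0],
  [-1,0,0,0,0],
])

```text
time: 31.03
tool_pos: [0.5687, -0.1548, 0.1225]
tcp_rot: [-1.378, -2.823, 0.0]
wrist_force: [1.8, 1.8, -2.0]
width: 0.295
grip_force: 59.9
```

>>> jog_arm([
  [-1,0,0,0,2],
  [-1,0,0,0,4],
  [-1,0,0,0,5],
  [-1,0,0,0.1,5],
  [-1,0,0,0.1,5],
  [-1,0,0,0.1,5],
  [-1,0,0,0.1,5],
  [-1,0,0,0.1,5],
  [-1,0,0,0.1,4],
  [-1,0,0,0,0],
])

```text
time: 31.87
tool_pos: [0.5698, -0.1545, 0.122]
tcp_rot: [2.263, 2.178, 0.003]
wrist_force: [4.5, 2.7, -2.9]
width: 0.295
grip_force: 59.8
```

```bash
python3 -c "
from h import *
go(.5688,-.1554,.122,-83);s=bot.read_state();print(s['torque'],s['wrist_force'])
v=cam('wrist');save(v[0],'w8.png')
im=cv2.imread('pics/w8.png');cv2.imwrite('pics/w8c.png',cv2.resize(im[60:360,180:480],None,fx=1.4,fy=1.4))"
```

```text
pos [ 0.5698 -0.1545  0.122 ] yphi -2.2 tilt 0.13 q6 -0.27 t 31.9 
 shift [-1. -1.  0.] twist (np.float64(80.8), np.float64(260.8), np.float64(-99.2))
[ 0.68482498 -0.98903332  0.04752257] [ 4.5424029   2.65262186 -2.88373741]
```

View pics/w8c.png

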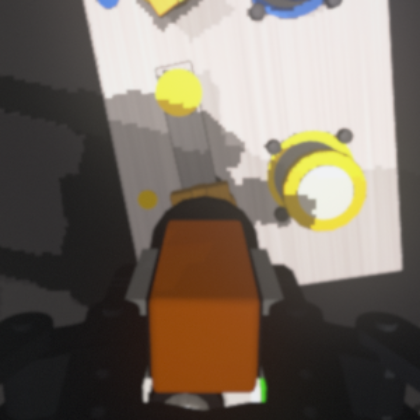

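The clamp finger follows the driver, about 8° behind it (slot play). Continuing to turn.

>>> jog_arm([
  [-1,0.5,1,0,4],
  [-1,0,0,0.1,5],
  [-1,0,0,0.1,5],
  [-1,0,0,0.1,5],
  [-1,0,0,0.1,5],
  [-1,0,0,0.1,5],
  [-1,0,0,0.1,5],
  [-1,0,0,0.1,5],
  [-1,0,0,0.1,5],
  [-1,0,0,0,4],
])

```text
time: 32.75
tool_pos: [0.5703, -0.1543, 0.1211]
tcp_rot: [2.954, 1.068, 0.002]
wrist_force: [2.4, 2.1, -4.6]
width: 0.295
grip_force: 59.7
```

>>> jog_arm([
  [-1,0,0,0.1,5],
  [-1,0,0,0.1,5],
  [-1,0,0,0.1,5],
  [-1,0,0,0.1,5],
  [-1,0,0,0.1,5],
  [-1,0,0,0.1,4],
  [-1,0,0,0,0],
  [-1,0,0,0,0],
])

```text
time: 33.42
tool_pos: [0.5699, -0.1547, 0.1206]
tcp_rot: [3.126, 0.304, -0.0]
wrist_force: [2.6, 0.5, -0.5]
width: 0.298
grip_force: 59.9
```

```bash
python3 -c "
from h import *
go(.5688,-.1554,.122,-83);s=bot.read_state();print(s['torque'],s['wrist_force'])"
```

```text
pos [ 0.5699 -0.1547  0.1206] yphi -78.9 tilt 0.04 q6 1.07 t 33.4 
 shift [-1.2  0.5 -1.4] twist (np.float64(4.1), np.float64(184.1), np.float64(-175.9))
[ 0.0950726  -0.50488853  0.06196004] [ 2.6481199   0.46927023 -0.5416954 ]
```

Lag is about 10°. Turning on to the stop in small steps while I watch the torque.

>>> jog_arm([
  [-1,0,0,0.1,4],
  [-1,0,0,0,4],
  [-1,0,0,0,3],
  [-1,0,0,0,0],
  [-1,0,0,0,0],
  [-1,0,0,0,0],
])

```text
time: 33.92
tool_pos: [0.5698, -0.1546, 0.1205]
tcp_rot: [3.141, 0.003, -0.0]
wrist_force: [2.0, -0.0, -1.8]
width: 0.297
grip_force: 59.8
```

```bash
python3 -c "
from h import *
go(.5688,-.1554,.122,-93);s=bot.read_state();print(s['torque'],s['wrist_force'])
v=cam('wrist');save(v[0],'w9.png')
im=cv2.imread('pics/w9.png');cv2.imwrite('pics/w9c.png',cv2.resize(im[30:360,180:480],None,fx=1.4,fy=1.4))"
```

```text
pos [ 0.5698 -0.1546  0.1205] yphi -89.9 tilt 0.02 q6 1.262 t 33.9 
 shift [-1.   0.8 -1.5] twist (np.float64(3.1), np.float64(183.1), np.float64(-176.9))
[ 0.06595624 -0.53211772  0.03820096] [ 1.95110508 -0.04247779 -1.80247155]
```

View pics/w9c.png

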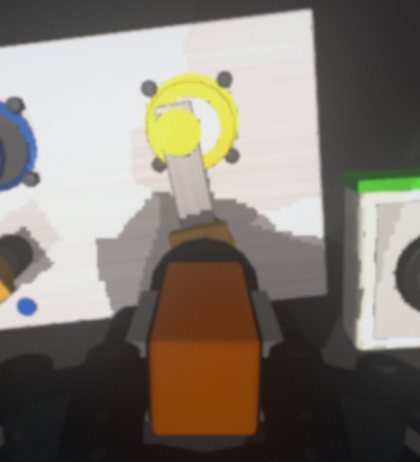

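The finger is over the yellow cup but still about 8° short of the middle. A little more.

>>> jog_arm([
  [-1,0,0,0,3],
  [-1,0,0,0,3],
  [-1,0,0,0,0],
  [-1,0,0,0,0],
  [-1,0,0,0,0],
])

```text
time: 34.38
tool_pos: [0.5698, -0.1545, 0.1204]
tcp_rot: [3.137, -0.162, -0.0]
wrist_force: [2.0, 0.3, -3.1]
width: 0.296
grip_force: 59.8
```

```bash
python3 -c "
from h import *
go(.5688,-.1554,.122,-93);s=bot.read_state();print(s['torque'],s['wrist_force'])"
```

```text
pos [ 0.5698 -0.1545  0.1204] yphi -95.9 tilt 0.01 q6 1.367 t 34.4 
 shift [-0.9  1.  -1.6] twist (np.float64(-2.9), np.float64(177.1), np.float64(-182.9))
[-0.06715229 -0.5494925   0.06086662] [ 2.04980627  0.2961449  -3.13445435]
```

>>> jog_arm([
  [-1,0,0,0,3],
  [-1,0,0,0,2],
  [-1,0,0,0,0],
  [-1,0,0,0,0],
  [-1,0,0,0,0],
])

```text
time: 34.8
tool_pos: [0.5699, -0.1544, 0.1204]
tcp_rot: [3.127, -0.299, -0.0]
wrist_force: [2.7, -0.8, -3.0]
width: 0.292
grip_force: 59.8
```

```bash
cat > fing.py <<'E'
import sys
from h import *
go(0,0,0,-103);s=bot.read_state();print(s['torque'],s['wrist_force'])
sx,sy=float(sys.argv[1]),float(sys.argv[2])
v=cam('wrist');save(v[0],sys.argv[3]+'.png');P=cloud(v)
# finger top surface points: z 0.049..0.062, beyond 25 mm from the axis
r=np.hypot(P[...,0]-sx,P[...,1]-sy);m=(r>.027)&(r<.066)&(P[...,2]>.0515)&(P[...,2]<.061)
q=P[m]; a=np.degrees(np.arctan2(q[:,1]-sy,q[:,0]-sx)); print(len(q),"finger angle med",np.median(a).round(1),np.percentile(a,[5,95]).round(1),"z",np.median(q[:,2]).round(4))
E
python3 fing.py .5696 -.1548 w10
```

```text
pos [ 0.5699 -0.1544  0.1204] yphi -100.9 tilt 0.01 q6 1.455 t 34.8 
 shift [-588.8  -43.8  120.4] twist (np.float64(2.1), np.float64(182.1), np.float64(-177.9))
[-0.03857944 -0.58247851  0.31681211] [ 2.69561716 -0.78513223 -3.02074226]
1818 finger angle med 5.5 [-4.4 15.3] z 0.0543
```

The torque jumped to 0.32 N m and the finger points at 5.5°, so it is home at the stop. Backing off within the slot play and lifting.

>>> jog_arm([
  [-1,0,0,0,-4],
  [-1,0,0,0,-5],
  [-1,0,0,0,0],
  [-1,0,0,0,0],
  [-1,0,0,-8,0],
  [-1,0,0,-12,0],
  [-1,0,0,-20,0],
  [-1,0,0,0,0],
  [-1,0,0,0,0],
  [-1,0,0,0,0],
])

```text
time: 35.68
tool_pos: [0.5699, -0.1543, 0.1607]
tcp_rot: [3.141, -0.056, 0.001]
wrist_force: [-0.0, -0.6, -1.8]
width: 0.298
grip_force: 60.1
```

```bash
python3 -c "
from h import *
go(.5569,-.0507,.161,33.3)"
```

```text
pos [ 0.5699 -0.1543  0.1607] yphi -92.0 tilt 0.03 q6 1.3 t 35.7 
 shift [ -16.7 -103.1   -0.3] twist (np.float64(54.7), np.float64(234.7), np.float64(-125.3))
```

>>> jog_arm([
  [-1,-5,-35,-3,0],
  [-1,-5,-34,0,0],
  [-1,-6.5,-34,0,0],
  [-1,0,0,0,-7],
  [-1,0,0,0,-7],
  [-1,0,0,0,-7],
  [-1,0,0,0,-7],
  [-1,0,0,0,-7],
  [-1,0,0,0,-7],
  [-1,0,0,0,-7],
])

```text
time: 36.52
tool_pos: [0.5559, -0.0506, 0.162]
tcp_rot: [-2.876, -1.26, 0.003]
wrist_force: [-0.3, 0.3, -1.2]
width: 0.296
grip_force: 60.2
```

>>> jog_arm([
  [-1,0,0,0,-7],
  [-1,0,0,0,-7],
  [-1,0,0,0,-7],
  [-1,0,0,0,-7],
  [-1,0,0,0,-7],
  [-1,0,0,0,-7],
  [-1,0,0,0,-7],
  [-1,0,0,0,-7],
  [-1,0,0,0,-7],
  [-1,0,0,0,-7],
])

```text
time: 37.35
tool_pos: [0.556, -0.0507, 0.1619]
tcp_rot: [-1.633, -2.681, 0.002]
wrist_force: [-0.4, 0.2, -1.0]
width: 0.301
grip_force: 60.2
```

>>> jog_arm([
  [-1,0,0,0,-6.3],
  [-1,0,0,10,0],
  [-1,0,0,10,0],
  [-1,0,0,0,0],
  [-1,0,0,0,0],
  [-1,0,0,0,0],
  [-1,0,0,0,0],
])

```text
time: 37.93
tool_pos: [0.5572, -0.0509, 0.1435]
tcp_rot: [1.493, 2.764, 0.0]
wrist_force: [0.8, 0.2, -1.6]
width: 0.299
grip_force: 60.2
```

```bash
python3 -c "
from h import *
go(.5572,-.0505,.122,33.3)"
```

```text
pos [ 0.5572 -0.0509  0.1435] yphi 33.2 tilt 0.01 q6 -0.716 t 37.9 
 shift [ 0.3  0.2 21.5] twist (np.float64(-0.1), np.float64(179.9), np.float64(-180.1))
```

>>> jog_arm([
  [-1,0,0,7,0],
  [-1,0,0,5,0],
  [-1,0,0,3,0],
  [-1,0,0,2,0],
  [-1,0,0,2,0],
  [-1,0,0,2,0],
  [-1,0,0,0,0],
  [-1,0,0,0,0],
  [-1,0,0,0,0],
  [-1,0,0,0,0],
])

```text
time: 38.77
tool_pos: [0.557, -0.0509, 0.1225]
tcp_rot: [1.492, 2.765, -0.0]
wrist_force: [-0.8, -0.2, -0.9]
width: 0.296
grip_force: 60.2
```

The driver is in the slot with almost no side force. Turning.

>>> jog_arm([
  [-1,0,0,0,2],
  [-1,0,0,0,4],
  [-1,0,0,0,5],
  [-1,0,0,0.1,5],
  [-1,0,0,0.1,5],
  [-1,0,0,0.1,5],
  [-1,0,0,0.1,5],
  [-1,0,0,0.1,5],
  [-1,0,0,0.1,4],
  [-1,0,0,0,0],
])

```text
time: 39.6
tool_pos: [0.5579, -0.0507, 0.1221]
tcp_rot: [2.349, 2.085, 0.003]
wrist_force: [3.4, 1.2, -2.5]
width: 0.294
grip_force: 60.0
```

>>> jog_arm([
  [-1,0,0,0,5],
  [-1,0,0,0.1,5],
  [-1,0,0,0.1,5],
  [-1,0,0,0.1,5],
  [-1,0,0,0.1,5],
  [-1,0,0,0.1,5],
  [-1,0,0,0.1,5],
  [-1,0,0,0.1,5],
  [-1,0,0,0.1,5],
  [-1,0,0,0,0],
])

```text
time: 40.43
tool_pos: [0.5577, -0.0506, 0.1213]
tcp_rot: [2.968, 1.03, 0.002]
wrist_force: [2.2, 0.5, -2.6]
width: 0.299
grip_force: 60.0
```

>>> jog_arm([
  [-1,0,0,0.1,5],
  [-1,0,0,0.1,5],
  [-1,0,0,0.1,5],
  [-1,0,0,0.1,5],
  [-1,0,0,0.1,5],
  [-1,0,0,0,5],
  [-1,0,0,0,5],
  [-1,0,0,0,0],
  [-1,0,0,0,0],
  [-1,0,0,0,0],
])

```text
time: 41.27
tool_pos: [0.5571, -0.0507, 0.1207]
tcp_rot: [-3.14, -0.096, -0.0]
wrist_force: [2.2, 1.7, -1.5]
width: 0.297
grip_force: 60.1
```

```bash
python3 fing.py .557 -.0509 w11
```

```text
pos [ 0.5571 -0.0507  0.1207] yphi -86.5 tilt 0.02 q6 1.374 t 41.3 
 shift [-553.   -84.5  120.6] twist (np.float64(16.5), np.float64(196.5), np.float64(-163.5))
[ 0.46846318 -0.36864652  0.08939445] [ 2.16079121  1.72079487 -1.46692269]
1823 finger angle med 14.8 [ 4.9 24.7] z 0.0545
```

>>> jog_arm([
  [-1,0,0,0,4],
  [-1,0,0,0,4],
  [-1,0,0,0,2],
  [-1,0,0,0,0],
  [-1,0,0,0,0],
  [-1,0,0,0,0],
])

```text
time: 41.82
tool_pos: [0.5571, -0.0506, 0.1205]
tcp_rot: [-3.136, 0.181, -0.0]
wrist_force: [2.2, 2.2, -3.0]
width: 0.296
grip_force: 60.0
```

```bash
python3 fing.py .557 -.0509 w12
```

```text
pos [ 0.5571 -0.0506  0.1205] yphi -96.6 tilt 0.03 q6 1.551 t 41.8 
 shift [-559.2   14.   120.5] twist (np.float64(6.4), np.float64(186.4), np.float64(-173.6))
[ 0.78670936 -0.53900323  0.12361085] [ 2.22353288  2.18200162 -3.02207286]
1823 finger angle med 6.2 [-3.7 16.2] z 0.0543
```

>>> jog_arm([
  [-1,0,0,0,2],
  [-1,0,0,0,2],
  [-1,0,0,0,0],
  [-1,0,0,0,0],
  [-1,0,0,0,0],
])

```text
time: 42.28
tool_pos: [0.5571, -0.0506, 0.1205]
tcp_rot: [-3.128, 0.291, -0.0]
wrist_force: [2.4, 5.0, -1.7]
width: 0.302
grip_force: 60.1
```

```bash
python3 fing.py .557 -.0509 w13
```

```text
pos [ 0.5571 -0.0506  0.1205] yphi -100.6 tilt 0.03 q6 1.621 t 42.3 
 shift [-556.9   53.1  120.4] twist (np.float64(2.4), np.float64(182.4), np.float64(-177.6))
[ 1.02448695 -0.57623414  0.34776419] [ 2.42909829  4.96500121 -1.703087  ]
1823 finger angle med 6.0 [-4.  15.9] z 0.0543
```

Blue is home too: torque 0.35 N m, finger at 6.0°. Backing off and lifting out.

>>> jog_arm([
  [-1,0,0,0,-4],
  [-1,0,0,0,-5],
  [-1,0,0,0,0],
  [-1,0,0,0,0],
  [-1,0,0,-8,0],
  [-1,0,0,-12,0],
  [-1,0,0,-30,0],
  [-1,0,0,-30,0],
  [-1,0,0,0,0],
  [-1,0,0,0,0],
])

```text
time: 43.17
tool_pos: [0.559, -0.0518, 0.2045]
tcp_rot: [3.139, -0.048, 0.01]
wrist_force: [0.1, -0.8, -1.6]
width: 0.294
grip_force: 60.3
```

```bash
python3 -c "
from h import *
go(.406,-.2262,.17,-103)"
```

```text
pos [ 0.559  -0.0518  0.2045] yphi -91.8 tilt 0.38 q6 1.466 t 43.2 
 shift [-147.8  179.    33.9] twist (np.float64(11.2), np.float64(191.2), np.float64(-168.8))
```

>>> jog_arm([
  [-1,-21,25.5,0,0],
  [-1,-21,25.5,0,0],
  [-1,-21,25.5,0,0],
  [-1,-21,25.5,0,0],
  [-1,-21,25.5,0,0],
  [-1,-21,25.5,10,0],
  [-1,-21,25.5,20,0],
  [-1,0,0,5,5],
  [-1,0,0,0,6],
  [-1,0,0,0,0],
])

```text
time: 44.0
tool_pos: [0.4024, -0.2249, 0.1637]
tcp_rot: [-3.12, 0.356, 0.006]
wrist_force: [-0.9, 0.3, -1.3]
width: 0.296
grip_force: 60.2
```

>>> jog_arm([
  [-1,0,0,0,0],
  [-1,0,0,0,0],
  [-1,0,0,0,0],
  [-1,0,0,0,0],
])

```text
time: 44.33
tool_pos: [0.4051, -0.2247, 0.1658]
tcp_rot: [3.122, -0.345, 0.0]
wrist_force: [0.3, 0.6, -1.2]
width: 0.299
grip_force: 60.2
```

```bash
python3 -c "
from h import *
go(.406,-.2262,.068,-103)"
```

```text
pos [ 0.4051 -0.2247  0.1658] yphi -102.6 tilt 0.02 q6 1.231 t 44.3 
 shift [ 1.2  1.3 97.8] twist (np.float64(0.4), np.float64(180.4), np.float64(-179.6))
```

>>> jog_arm([
  [-1,1.2,1.2,20,0],
  [-1,0,0,30,0],
  [-1,0,0,25,0],
  [-1,0,0,15,0],
  [-1,0,0,5,0],
  [-1,0,0,2.5,0],
  [-1,0,0,0,0],
  [-1,0,0,0,0],
  [-1,0,0,0,0],
  [-1,0,0,0,0],
])

```text
time: 45.17
tool_pos: [0.4063, -0.2266, 0.0687]
tcp_rot: [3.122, -0.347, 0.002]
wrist_force: [-0.0, 1.1, -1.6]
width: 0.297
grip_force: 60.5
```

```bash
python3 -c "
from h import *
go(.406,-.2262,.068,-103);print(bot.read_state()['wrist_force'])"
```

```text
pos [ 0.4063 -0.2266  0.0687] yphi -102.7 tilt 0.09 q6 1.23 t 45.2 
 shift [-0.4 -0.4  0.7] twist (np.float64(0.3), np.float64(180.3), np.float64(-179.7))
[-0.00522212  1.13037675 -1.56549193]
```

>>> jog_arm([
  [-1,0,0,1,0],
  [-1,0,0,0,0],
  [-1,0,0,0,0],
  [0.3,0,0,0,0],
  [0.3,0,0,0,0],
  [0.3,0,0,0,0],
  [0.3,0,0,0,0],
  [0.3,0,0,0,0],
])

```text
time: 45.83
tool_pos: [0.4055, -0.2263, 0.0669]
tcp_rot: [-3.122, 0.348, 0.0]
wrist_force: [0.3, 0.1, 0.0]
width: 0.649
grip_force: 0.0
```

>>> jog_arm([
  [0.3,0,0,-20,0],
  [0.3,0,0,-35,0],
  [0.3,0,0,-40,0],
  [0.3,0,0,-40,0],
  [0.3,0,0,-20,0],
  [0.3,0,0,0,0],
  [0.3,0,0,0,0],
  [0.3,0,0,0,0],
  [0.3,0,0,0,0],
])

```text
time: 46.58
tool_pos: [0.4044, -0.2256, 0.2199]
tcp_rot: [-3.121, 0.348, 0.005]
wrist_force: [-0.6, 0.4, 0.2]
width: 0.648
grip_force: 0.0
```

```bash
python3 drv.py d3
python3 - <<'E'
from h import *
v=cam("top"); save(v[0],"top2.png"); P=cloud(v); np.savez("top2.npz",im=v[0],P=P)
cv2.imwrite("pics/top2c.png",cv2.resize(cv2.cvtColor(v[0],cv2.COLOR_RGB2BGR)[130:300,140:500],None,fx=2.2,fy=2.2))
go(.5585,-.2705,.13,-103)
E
```

```text
1142 z [0.1089 0.1103 0.1115]
handle [ 406.1 -227.5] [25.4 26. ] 78.0
stand 1109 [ 405.6 -226.6] [50.1 49.7] 77.3 0.0444
[ 0.4044 -0.2255  0.2198]
pos [ 0.4046 -0.2256  0.22  ] yphi -102.7 tilt 0.21 q6 1.23 t 46.7 
 shift [160.4  10.   89.4] twist (np.float64(0.3), np.float64(180.3), np.float64(-179.7))
```

View pics/top2c.png

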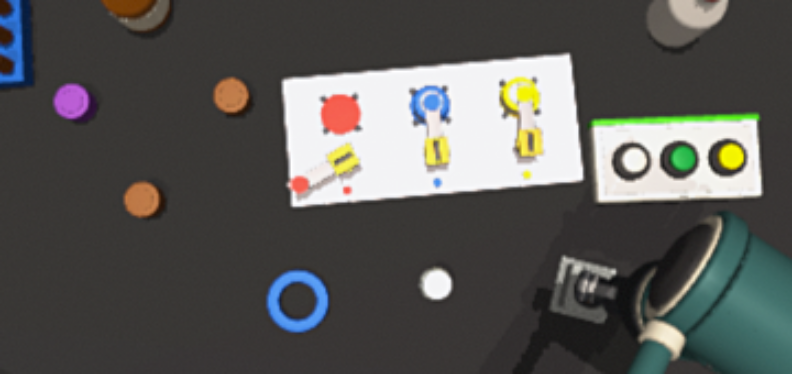

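Top view: the yellow and blue cups are clamped with fingers over their lids, and red is untouched. The driver is in its stand, within 1 mm of the stand centre and upright. Next the keys: shut the fingers and turn the camera away from the wash bottle.

>>> jog_arm([
  [-1,0,0,0,-7],
  [-1,0,0,0,-7],
  [-1,0,0,0,-7],
  [-1,0,0,0,-7],
  [-1,0,0,0,-7],
  [-1,0,0,0,-7],
  [-1,0,0,0,-7],
  [-1,0,0,0,-7],
  [-1,0,0,0,-7],
  [-1,0,0,0,-7],
])

```text
time: 47.52
tool_pos: [0.405, -0.2259, 0.2205]
tcp_rot: [-2.751, -1.513, 0.002]
wrist_force: [-0.1, 0.4, -0.5]
width: 0.003
grip_force: 0.0
```

>>> jog_arm([
  [-1,0,0,0,-7],
  [-1,0,0,0,-7],
  [-1,0,0,0,-6],
  [-1,0,0,0,0],
  [-1,0,0,0,0],
  [-1,0,0,0,0],
])

```text
time: 48.02
tool_pos: [0.4053, -0.2261, 0.2213]
tcp_rot: [-2.455, -1.958, 0.001]
wrist_force: [0.2, -0.2, 0.1]
width: -0.001
grip_force: 0.0
```

```bash
python3 -c "
from h import *
go(.5595,-.325,.16,-12.7)"
```

```text
pos [ 0.4053 -0.2261  0.2213] yphi -12.9 tilt 0.08 q6 -0.338 t 48.0 
 shift [-62.1 172.4  61. ] twist (np.float64(-0.2), np.float64(179.8), np.float64(-180.2))
```

>>> jog_arm([
  [-1,-12,34,0,0],
  [-1,-12,34,10,0],
  [-1,-12,34,15,0],
  [-1,-12,34,15,0],
  [-1,-14,36,15,0],
  [-1,0,0,5,0],
  [-1,0,0,0,0],
  [-1,0,0,0,0],
  [-1,0,0,0,0],
  [-1,0,0,0,0],
])

```text
time: 48.85
tool_pos: [0.5595, -0.3244, 0.164]
tcp_rot: [2.452, 1.96, 0.001]
wrist_force: [-0.0, 0.6, 0.6]
width: -0.001
grip_force: 0.0
```

>>> jog_arm([
  [-1,0,0,0,0],
  [-1,0,0,0,0],
])

```text
time: 49.02
tool_pos: [0.5598, -0.3246, 0.1639]
tcp_rot: [2.452, 1.96, 0.001]
wrist_force: [-0.5, -0.0, 0.2]
width: -0.002
grip_force: 0.0
```

```bash
cat > keys.py <<'E'
from h import *
v=cam("wrist"); save(v[0],"k1.png"); P=cloud(v)
hsv=cv2.cvtColor(v[0],cv2.COLOR_RGB2HSV); H,S,V=hsv[...,0],hsv[...,1],hsv[...,2]
for n,c,x,y in (("wake",(S<60)&(V>110),.556,-.2715),("start",(H>45)&(H<85)&(S>100)&(V>40),.5595,-.3261),("shutter",(H>20)&(H<36)&(S>100),.5628,-.3809)):
    m=c&(np.hypot(P[...,0]-x,P[...,1]-y)<.024)&(P[...,2]>.044)&(P[...,2]<.06)
    q=P[m]
    if len(q)<30: print(n,len(q));continue
    (a,b),r=cv2.minEnclosingCircle(q[:,:2].astype(np.float32)*1000); print(n,len(q),round(a,1),round(b,1),round(r,1),"mean",q.mean(0).round(4),"z",np.percentile(q[:,2],[50,95]).round(4))
E
python3 keys.py; python3 -c "
from h import *
go(.5575,-.2715,.06)"
```

```text
wake 1072 553.5 -274.5 13.9 mean [ 0.5539 -0.274   0.0512] z [0.0513 0.0526]
start 843 557.1 -329.4 13.3 mean [ 0.557  -0.3288  0.0514] z [0.0515 0.0525]
shutter 58 568.3 -376.4 8.5 mean [ 0.567  -0.3733  0.0478] z [0.0481 0.0505]
pos [ 0.5598 -0.3246  0.1636] yphi -12.7 tilt 0.13 q6 -0.342 t 49.1 
 shift [ 51.4 -14.1 103.6] twist None
```

View pics/k1.png

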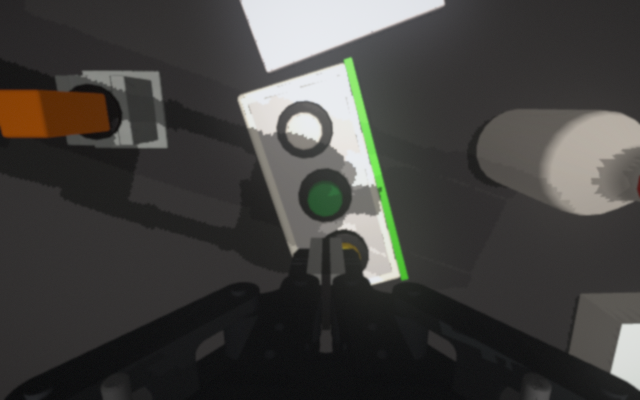

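The view shows the white key at (303,127), the green at (325,195), and the yellow at (348,247) partly hidden by the fingers. Wake is at (0.554,-0.274), start at (0.557,-0.329), and shutter extrapolates to (0.561,-0.384).

```bash
python3 -c "
from h import *
go(.554,-.274,.06)"
```

```text
pos [ 0.5598 -0.3246  0.1636] yphi -12.7 tilt 0.13 q6 -0.342 t 49.1 
 shift [ 48.2 -17.  103.6] twist None
```

>>> jog_arm([
  [-1,24,-8.5,10,0],
  [-1,24,-8.5,25,0],
  [-1,0,0,35,0],
  [-1,0,0,25,0],
  [-1,0,0,8,0],
  [-1,0,0,0,0],
  [-1,0,0,0,0],
  [-1,0,0,0,0],
  [-1,0,0,0,0],
])

```text
time: 49.82
tool_pos: [0.5555, -0.2753, 0.0616]
tcp_rot: [2.451, 1.959, 0.003]
wrist_force: [0.1, -0.0, 0.2]
width: 0.002
grip_force: 0.0
```

>>> jog_arm([
  [-1,0,0,3,0],
  [-1,0,0,3,0],
  [-1,0,0,3,0],
  [-1,0,0,3,0],
  [-1,0,0,2,0],
  [-1,0,0,1,0],
  [-1,0,0,0,0],
  [-1,0,0,0,0],
  [-1,0,0,0,0],
])

```text
time: 50.57
tool_pos: [0.5545, -0.2746, 0.046]
tcp_rot: [2.453, 1.961, 0.001]
wrist_force: [-2.3, 1.6, 10.5]
width: 0.001
grip_force: 5.7
```

Wake is bottomed: 10.5 N at z 0.046. Retracting and going to the shutter key.

>>> jog_arm([
  [-1,0,0,-10,0],
  [-1,0,0,-30,0],
  [-1,-35,10,0,0],
  [-1,-35,10,0,0],
  [-1,-35,10,0,0],
  [-1,0,0,15,0],
  [-1,0,0,9,0],
  [-1,0,0,0,0],
  [-1,0,0,0,0],
  [-1,0,0,0,0],
])

```text
time: 51.4
tool_pos: [0.5596, -0.3816, 0.0595]
tcp_rot: [-2.451, -1.962, 0.0]
wrist_force: [0.4, -0.1, 0.2]
width: 0.003
grip_force: 0.0
```

```bash
python3 -c "
from h import *
go(.5605,-.384,.06)"
```

```text
pos [ 0.5596 -0.3816  0.0595] yphi -12.7 tilt 0.1 q6 -0.415 t 51.4 
 shift [-2.1  1.4 -0.5] twist None
```

>>> jog_arm([
  [-1,-1.5,1,3,0],
  [-1,0,0,3,0],
  [-1,0,0,3,0],
  [-1,0,0,3,0],
  [-1,0,0,2,0],
  [-1,0,0,1,0],
  [-1,0,0,0,0],
  [-1,0,0,0,0],
  [-1,0,0,0,0],
])

```text
time: 52.15
tool_pos: [0.5612, -0.3846, 0.0461]
tcp_rot: [2.453, 1.961, 0.001]
wrist_force: [0.4, 2.3, 5.6]
width: -0.002
grip_force: 2.9
```

>>> jog_arm([
  [-1,0,0,1,0],
  [-1,0,0,0.5,0],
  [-1,0,0,0,0],
  [-1,0,0,0,0],
  [-1,0,0,0,0],
])

```text
time: 52.57
tool_pos: [0.5612, -0.3847, 0.046]
tcp_rot: [2.453, 1.961, 0.001]
wrist_force: [-1.7, 3.8, 12.7]
width: 0.002
grip_force: 6.1
```

Shutter is bottomed: 12.7 N with no further travel. Now the start key.

>>> jog_arm([
  [-1,0,0,-10,0],
  [-1,0,0,-20,0],
  [-1,26,-8,0,0],
  [-1,26,-8,0,0],
  [-1,0,0,10,0],
  [-1,0,0,4,0],
  [-1,0,0,0,0],
  [-1,0,0,0,0],
  [-1,0,0,0,0],
  [-1,0,0,0,0],
])

```text
time: 53.4
tool_pos: [0.5566, -0.3316, 0.0597]
tcp_rot: [2.454, 1.96, 0.0]
wrist_force: [0.4, -0.9, -0.4]
width: 0.001
grip_force: 0.0
```

>>> jog_arm([
  [-1,0,0,3,0],
  [-1,0,0,3,0],
  [-1,0,0,3,0],
  [-1,0,0,3,0],
  [-1,0,0,2,0],
  [-1,0,0,1,0],
  [-1,0,0,0.5,0],
  [-1,0,0,0,0],
  [-1,0,0,0,0],
  [-1,0,0,0,0],
])

```text
time: 54.23
tool_pos: [0.5567, -0.331, 0.046]
tcp_rot: [2.453, 1.961, -0.0]
wrist_force: [-5.9, 0.8, 10.5]
width: 0.001
grip_force: 5.5
```

Start is bottomed as well. Retracting, then a final check of the cups and driver.

>>> jog_arm([
  [-1,0,0,-10,0],
  [-1,0,0,-30,0],
  [-1,0,0,-40,0],
  [-1,0,0,-40,0],
  [-1,0,0,-20,0],
  [-1,0,0,0,0],
  [-1,0,0,0,0],
  [-1,0,0,0,0],
  [-1,0,0,0,0],
  [-1,0,0,0,0],
])

```text
time: 55.07
tool_pos: [0.5551, -0.3297, 0.1814]
tcp_rot: [-2.451, -1.959, 0.002]
wrist_force: [-1.5, -0.4, -0.2]
width: 0.002
grip_force: 0.0
```

Run:
```python
from h import *
v=cam("scene"); P=cloud(v); save(v[0],"s9.png"); b=cv2.cvtColor(v[0],cv2.COLOR_RGB2BGR)[110:280,110:400]; cv2.imwrite("pics/s9c.png",cv2.resize(b,None,fx=2.2,fy=2.2))
print(bot.read_state()["wrist_force"],bot.read_state()["time"])
```

```text
[-0.44086374 -0.7702391  -0.07536106] 55.1167
```

View pics/s9c.png

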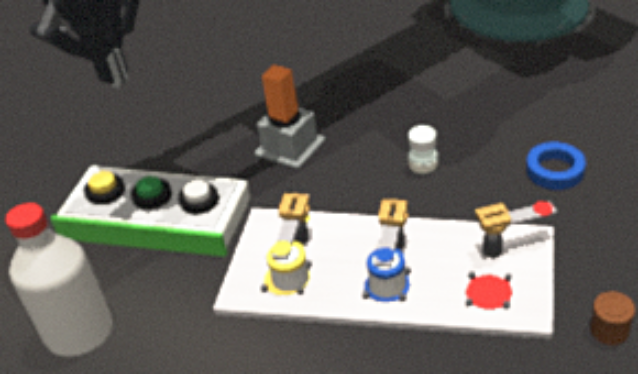

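Both cups stand under their clamp fingers at crop (287,265) and (387,272). The driver is upright in its stand at (282,100), the keys are up and the arm is clear.

```bash
python3 -c "
from workcell import bot
print(bot.finish_job())"
```

```text
the job is handed in; nothing more can be done
None
```

The job is handed in (no verdict came back): the blue and yellow cups are clamped home in their nests (no red cup was present), the driver is back upright in its stand, and the wake, shutter and start keys were pressed fully down in that order.

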